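Make up a connector order: plug the board, catch the terminals

ROBOT

A 6-joint arm with a two-finger parallel gripper is mounted at the origin on the work surface. World frame = base frame: x ahead of the robot, y to its left, z up, the work surface at z = 0. Lengths are in m, angles in rad, forces in N, time in s.
With the tool pointing down it reaches from about 0.325 to 0.925 m from the base axis. Payload 3.1 kg.
Tool frame: the origin (TCP) lies at the very end of the fingers, on their centre line; the grasp point (between the pads) lies arm.grip_point_offset behind it (arm.grip_point_offset is the distance from the TCP to the grasp point, in m); z points along the fingers, y is the line along which they close (so a half turn about z gives the same grasp; the last joint's range is limited). The gripper opens to 85 mm and grips with 20 to 120 N. Pads are 22 mm wide; open, the fingers measure 114 mm over their backs; the gripper's body (76 mm by 85 mm) begins 54 mm behind the grasp point. The pads swing forward as they close: fully open they stand 13 mm farther back than shut.
Start: joints at [1.074, 0.217, 1.613, -0, 1.311, -0.112], TCP at [0.235, 0.579, 0.231] pointing down, gripper open.
Joint ranges: [-2.75, 2.75], [-0.78, 2.1], [0.31, 2.55], [-1.13, 4.27], [0.13, 2.63], [-2.58, 2.58]. Speed limits (rad/s): [2.79, 2.79, 3.14, 3.14, 3.14, 3.14].

INTERFACE

Orientations are given as a unit quaternion [x, y, z, w].
In Python, from plant import sensors, eyes, workorder, arm gives the robot as it stands.
- The arm moves only by the tool arm_command, never from a script. Its argument "series" is a list that holds one entry, the list of rows, each a list of 7 numbers: the turn, a rotation vector about the tool's x, y, z in units of 6 degrees (1.0 is 6 degrees), then the shift along the tool's x, y, z in mm, then the opening, from 0 (shut) to 1 (fully open). A call has 1 to 20 rows; each row shifts and turns the commanded pose from where the row before left it, along the tool's axes as they then stand; what a row does not reach is not made up. A row lasts 1/12 s, in which the tool goes at most 41.7 mm and 7.16 degrees, less where a joint would pass 70% of its speed; a pose out of reach is approached as far as the arm can. A call is refused whole if a number of a shift passes 41.7 or a number of a turn 1, either way. A call with a gripper value outside its range is refused whole. The fingers move at their own pace and stop on an object; "squeeze" is the grip in N (left out, the last holds). Time passes only in rows, so rows that do not move let the fingers close. It gives the time, the measured TCP pose, the force, the opening and the grip force at its end, in the units of the state.
- sensors.get_obs(): the state, without advancing time (a new reading comes with each control period).
- eyes.camera(name): name is "side" or "top" or "wrist"; returns a dict with "image" (384x512x3 uint8, blue, green, red), "range_z" (384x512 float32, m along the optical axis (not along the pixel's ray), 0 where there is no reading), "K" (3x3 intrinsics, pixels), "R" (3x3) and "t" (3): a world point X has camera coordinates R X + t; the wrist camera has in their place "tool_from_camera" (4x4, takes a point from camera to tool coordinates, whose origin is the TCP and whose axes are the flange's). Camera axes: x right, y down, z forward; pixel columns grow to the right and rows downward; lengths in m; the calibration is good to about 2 mm. A picture is of the moment at which its call begins: read the wrist's pose just before it.
- workorder.hand_in(): hands the job in; it is judged then, once.
The state is a dict: "time_s": time; "q": joint angles; "dq": joint speeds; "joint_efforts": joint torques, N m; "tcp_pos": TCP position; "tcp_rot": TCP orientation; "ft_force": force on the tool from outside, world axes, zero at the start; "ft_torque": the same for the moment, N m; "finger_gap": opening from 0.0 (shut) to 1.0 (fully open); "gripper_force": force on a finger pad.
Only numpy, scipy, OpenCV 4.12 (cv2) and the standard library are available. Lean on these libraries where they do the work, as an engineer would, in place of code of your own. Each camera call takes 0.05 s, during which the arm holds its last target. There are 200 camera calls.

TASK

Make up this connector order. Push every loose black plug fully home into a free socket of the grey board; and hold the blue dish up in the gripper under the chute whose pieces match the colour of the sample lying on the white sheet, pressing that chute's paddle with the dish until all its pieces have slid into the dish. Set the dish with its pieces down upright on the blue outline on the white sheet, leave the other colour's pieces in their chute, and do not knock over the can.

Things in the scene. Friction and masses are not known exactly. Their poses are not given: they have to be found in the camera images.
- sheet: White order sheet, 220 x 200 x 2 mm, fixed flat on the bench; origin under its centre, z up. Printed on it is a blue rectangular outline 120 x 100 mm (dish size, long side along the sheet's x) where the filled dish belongs; near its corner at (-85, -75) mm lies the sample piece for this order.
- dish_spot (a point): Centre of the blue outline on the white sheet, at the sheet's top surface; axes as the sheet's.
- sample_green: Green sample piece, 18 x 22 x 16 mm, fixed; origin at the centre of its underside. It lies either on the white sheet or on a grey pad elsewhere on the bench.
- sample_orange: Orange sample piece, same size, fixed; origin at the centre of its underside. Of the two samples one lies on the white sheet and the other on the grey pad.
- dish: Loose blue catch dish, open top, 120 (x) x 100 (y) x 50 mm high outside, walls 4 mm, floor 4 to 5 mm, 140 g; origin at the centre of its underside, z up. A bar handle 18 mm wide (y) and 22 mm high (26 to 48 mm above the underside) runs along the dish's -x axis from the -x wall (x = -60 mm) to x = -144 mm. Grip it from above about (-105, 0, 37) mm, closing across y.
- board: Pale grey connector board, fixed, 80 (x) x 226 (y) x 24 mm high, origin under its centre; four sockets open upward in a row along its y at -84, -28, +28 and +84 mm (x = 0). Each hole is 30.6 (x) x 38.6 mm (y), 17 mm deep from the top face, with a 2 mm chamfer.
- plug1: Black connector plug, brass dots on top (some are absent: None from the start), standing: body 34 (x) x 42 (y) x 28 mm on a grey tongue 28 (x) x 36 (y) x 14 mm; 42 mm tall, 60 g; origin at the centre of the tongue's underside, z up. The tongue fits any socket, long side along the board's y, either way round; fully home, the body's shoulder (14 mm above the origin) rests on the board's top.
- plug2: Black connector plug, brass dots on top (some are absent: None from the start), standing: body 34 (x) x 42 (y) x 28 mm on a grey tongue 28 (x) x 36 (y) x 14 mm; 42 mm tall, 60 g; origin at the centre of the tongue's underside, z up. The tongue fits any socket, long side along the board's y, either way round; fully home, the body's shoulder (14 mm above the origin) rests on the board's top.
- plug3: Black connector plug, brass dots on top (some are absent: None from the start), standing: body 34 (x) x 42 (y) x 28 mm on a grey tongue 28 (x) x 36 (y) x 14 mm; 42 mm tall, 60 g; origin at the centre of the tongue's underside, z up. The tongue fits any socket, long side along the board's y, either way round; fully home, the body's shoulder (14 mm above the origin) rests on the board's top.
- plug4: Black connector plug, brass dots on top (some are absent: None from the start), standing: body 34 (x) x 42 (y) x 28 mm on a grey tongue 28 (x) x 36 (y) x 14 mm; 42 mm tall, 60 g; origin at the centre of the tongue's underside, z up. The tongue fits any socket, long side along the board's y, either way round; fully home, the body's shoulder (14 mm above the origin) rests on the board's top.
- feeder_green: Gravity feeder of green pieces, marked in green, fixed: origin on the bench below the lip of its chute. The open-topped chute (28 mm wide inside) rises at 30 degrees towards the feeder's +x from its lip, 200 mm above the bench; pieces queue behind a gate and leave over the lip towards -x, landing 10 to 60 mm before it. Post and foot stand at x = 95 to 215 mm; nothing is below the lip.
- paddle_green (a joint): Angle (rad), 0 at rest to 0.6, of the green feeder's sprung paddle: 40 mm wide, hanging 107 to 182 mm above the bench, face 10 mm behind the lip; its pin is 45 mm behind the lip, 212 mm up. Pushed towards the feeder's +x (2 to 3 N) it sinks the gate; above 0.45 the pieces slide out. A level dish with its rim 150 mm up clears all; fully open, its leading wall is 36 to 45 mm behind the lip.
- green1: Green plastic terminal piece with two steel dots, 18 x 22 x 16 mm, 15 g, loose, in the green chute at the start (number present varies); origin at its centre.
- green2: Green plastic terminal piece with two steel dots, 18 x 22 x 16 mm, 15 g, loose, in the green chute at the start (number present varies); origin at its centre.
- green3: Green plastic terminal piece with two steel dots, 18 x 22 x 16 mm, 15 g, loose, in the green chute at the start (number present varies); origin at its centre.
- green4: Green plastic terminal piece with two steel dots, 18 x 22 x 16 mm, 15 g, loose, in the green chute at the start (number present varies); origin at its centre.
- feeder_orange: Gravity feeder of orange pieces, marked in orange, fixed: origin on the bench below the lip of its chute. The open-topped chute (28 mm wide inside) rises at 30 degrees towards the feeder's +x from its lip, 200 mm above the bench; pieces queue behind a gate and leave over the lip towards -x, landing 10 to 60 mm before it. Post and foot stand at x = 95 to 215 mm; nothing is below the lip.
- paddle_orange (a joint): Angle (rad), 0 at rest to 0.6, of the orange feeder's sprung paddle: 40 mm wide, hanging 107 to 182 mm above the bench, face 10 mm behind the lip; its pin is 45 mm behind the lip, 212 mm up. Pushed towards the feeder's +x (2 to 3 N) it sinks the gate; above 0.45 the pieces slide out. A level dish with its rim 150 mm up clears all; fully open, its leading wall is 36 to 45 mm behind the lip.
- orange1: Orange plastic terminal piece with two steel dots, 18 x 22 x 16 mm, 15 g, loose, in the orange chute at the start (number present varies); origin at its centre.
- orange2: Orange plastic terminal piece with two steel dots, 18 x 22 x 16 mm, 15 g, loose, in the orange chute at the start (number present varies); origin at its centre.
- orange3: Orange plastic terminal piece with two steel dots, 18 x 22 x 16 mm, 15 g, loose, in the orange chute at the start (number present varies); origin at its centre.
- orange4: Orange plastic terminal piece with two steel dots, 18 x 22 x 16 mm, 15 g, loose, in the orange chute at the start (number present varies); origin at its centre.
- can: Bystander: metal can with a red label, 66 mm across, 100 mm tall, standing; origin at the centre of its underside.

How it is judged:
By the outcome, as a careful person would: the job done as asked, in the order asked, and still so for the second after the job is handed in, with the robot touching nothing.
Of green4, orange4 only 1 to 2 are there at a start; the rules pass over those that are not, and their reading is None.
Of plug1, plug2, plug3, plug4 only 3 to 4 are there at a start; the rules pass over those that are not, and their reading is None.
At some moment in a run one of dish, plug1, plug2, plug3, plug4 may be knocked a few centimetres aside while the robot is not near it.
It also fails if it takes over 208 s, if anything falls off the work surface, if the arm or the gripper's body presses on something with over 40 N, if the wrist force passes 120 N, or if a joint passes its speed limit or range.

## Working session

There is one attempt and no reset: what is moved stays moved. The work goes in short steps, Python scripts to look and compute and a tool call to move; the robot and the scene stay as the last step left them, time stands still between calls to the robot, and variables do not carry over. Pictures are saved under pics/ and viewed, at most 14 in all, crops included, and the job is handed in when it is done.

Besides the shell and the picture viewer there is one more tool, called after ">>>" in YAML: its name, and indented under it one key for each argument. arm_command: Moves the arm, as the interface text tells. Its arguments: {"type":"object","properties":{"series":{"type":"array"},"squeeze":{"type":"number"}},"required":["series"]}

```bash
mkdir -p pics; ls; python3 - <<'E'
from plant import sensors, eyes, workorder, arm
import cv2, numpy as np
print(sensors.get_obs()); print(arm.grip_point_offset)
for n in ["top","side"]:
    c=eyes.camera(n); np.savez(n+'0.npz',**c); cv2.imwrite(f'pics/{n}0.png',c["image"]); print(n,c["K"],c["R"],c["t"])
c=eyes.camera("wrist"); print(c["K"],c["tool_from_camera"])
E
```

```text
pics
{'time_s': 0.0, 'q': array([ 1.07378812e+00,  2.17786678e-01,  1.61492904e+00,  9.82816256e-06,
        1.31131001e+00, -1.12192517e-01]), 'dq': array([-0.00023846, -0.00091569, -0.00043663,  0.00022578,  0.00131577,
       -0.00039262]), 'joint_efforts': array([-1.46637587e-03, -3.96864259e+01, -3.03841853e+01, -4.51005326e-04,
        9.98382893e-03, -1.10404690e-05]), 'tcp_pos': array([0.23419729, 0.57857926, 0.22995077]), 'tcp_rot': array([ 1.91223961e-01,  9.81545677e-01, -1.15911234e-03, -3.69383557e-04]), 'ft_force': array([0.25822549, 0.91285093, 0.01984169]), 'ft_torque': array([-0.04832125,  0.01349549, -0.01832287]), 'gripper_force': 0.0, 'finger_gap': 1.003310980433874}
0.0187
top [[353.87733893   0.         253.30677959]
 [  0.         353.87733893 200.71293971]
 [  0.           0.           1.        ]] [[-0.02786774 -0.99960407  0.00388382]
 [-0.990242    0.0270756  -0.13670292]
 [ 0.13654364 -0.00765552 -0.99060448]] [-0.03515074  0.57539036  1.04777922]
side [[467.65552152   0.         259.941599  ]
 [  0.         467.65552152 186.38915537]
 [  0.           0.           1.        ]] [[-9.92470085e-01 -1.22486548e-01 -4.18668297e-04]
 [-9.23598770e-02  7.50599462e-01 -6.54270663e-01]
 [ 8.04536075e-02 -6.49305393e-01 -7.56260355e-01]] [0.55702321 0.19562874 1.37478943]
[[281.97637465   0.         255.55731365]
 [  0.         281.97637465 189.77544983]
 [  0.           0.           1.        ]] [[-1.47927664e-04 -9.62341066e-01 -2.71844901e-01  6.87780408e-02]
 [ 9.99999942e-01 -2.26179226e-04  2.56520913e-04 -1.05062399e-04]
 [-3.08346279e-04 -2.71844847e-01  9.62341043e-01 -1.41860365e-01]
 [ 0.00000000e+00  0.00000000e+00  0.00000000e+00  1.00000000e+00]]
```

View pics/top0.png

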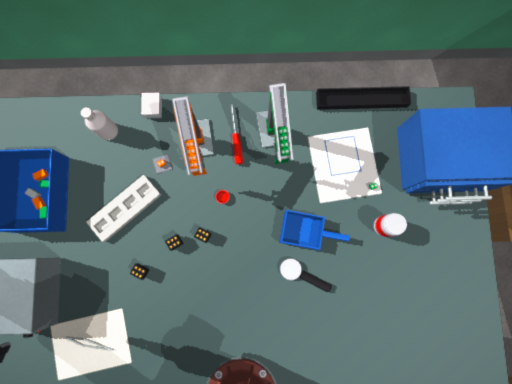

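View pics/side0.png

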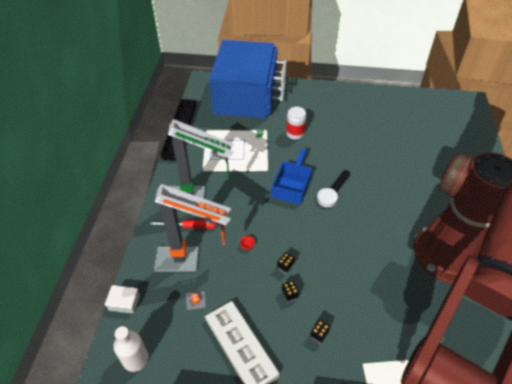

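The sample on the white sheet is green (top view at (373,186)), so I need the green chute, whose lip is near (285,158). There are three plugs at (174,242), (203,235) and (139,271). The dish is at (302,230) with its handle towards image right, the board at (124,208), and the can at (390,225).

```bash
cat > h.py <<'E'
import numpy as np, cv2
from scipy.spatial.transform import Rotation as Ro
def cam(name):
    "returns image, range, K, R(cam->world), origin"
    from plant import sensors, eyes
    o=sensors.get_obs(); c=eyes.camera(name)
    if name=="wrist":
        T=np.eye(4); T[:3,:3]=Ro.from_quat(o["tcp_rot"]).as_matrix(); T[:3,3]=o["tcp_pos"]
        T=T@c["tool_from_camera"]; Rw,p=T[:3,:3],T[:3,3]
    else: Rw=c["R"].T; p=-Rw@c["t"]
    return c["image"],c["range_z"],c["K"],Rw,p
def ray(v,uv,z):
    "pixels (N,2) onto plane at height z"
    _,_,K,Rw,p=v; uv=np.asarray(uv,float).reshape(-1,2)
    d=(Rw@np.linalg.inv(K)@np.c_[uv,np.ones(len(uv))].T).T
    return p+d*((z-p[2])/d[:,2])[:,None]
def cloud(v):
    "world point per pixel from range"
    img,r,K,Rw,p=v; h,w=r.shape; u,vv=np.meshgrid(np.arange(w),np.arange(h))
    d=np.stack([(u-K[0,2])/K[0,0],(vv-K[1,2])/K[1,1],np.ones_like(u,float)],-1)*r[...,None]
    P=d@Rw.T+p; P[r==0]=np.nan; return P
def pix(v,X):
    _,_,K,Rw,p=v; c=K@(Rw.T@(np.asarray(X,float)-p)); return c[:2]/c[2]
def rect(P):
    "min area rectangle of xy points: centre, (long,short) mm, angle deg of the long side"
    (c,s,a)=cv2.minAreaRect((np.asarray(P)[:,:2]*1000).astype(np.float32))
    if s[0]<s[1]: s=(s[1],s[0]); a+=90
    return np.round(c,1),np.round(s,1),round((a+90)%180-90,1)
def blobs(m,amin):
    n,l,st,ce=cv2.connectedComponentsWithStats(m.astype(np.uint8))
    return [(l==i) for i in range(1,n) if st[i,4]>=amin]
E
python3 - <<'E'
from h import *
v=cam("top"); P=cloud(v); img=v[0].astype(int); b,g,r=img[...,0],img[...,1],img[...,2]
Z=P[...,2]
hsv=cv2.cvtColor(v[0],cv2.COLOR_BGR2HSV).astype(int); H,S,V=[hsv[...,i] for i in range(3)]
roi=np.zeros(Z.shape,bool); roi[90:300,75:415]=1
print("bench z",np.nanmedian(Z[250:300,200:260]))
def rep(n,m,amin,z=None):
    for q in blobs(m&roi,amin):
        uv=np.argwhere(q)[:,::-1]; X=ray(v,uv,z) if z is not None else P[q]
        X=X[~np.isnan(X[:,0])]
        print(n,q.sum(),uv.mean(0).round(1),rect(X),"z",np.nanpercentile(Z[q],[5,50,95]).round(3))
rep("dark/plug",(V<30)&(Z>0.02)&(Z<0.06),60,0.042)
rep("blue",(H>100)&(H<125)&(S>140)&(Z>0.012)&(Z<0.07),60)
rep("board",(S<60)&(V>120)&(Z>0.015)&(Z<0.04),300)
rep("white",(S<60)&(V>150)&(Z<0.012),300,0.002)
rep("green",(H>45)&(H<85)&(S>120)&(V>50),12)
rep("orange",(H>3)&(H<20)&(S>150),12)
rep("red",((H>170)|(H<3))&(S>150),12)
rep("outline",(H>105)&(H<130)&(S>60)&(Z<0.01)&(V>100),20,0.002)
E
```

```text
bench z -0.000540005886564443
blue 572 [405.5 158.2] (array([ 698.6, -530.7]), array([221.6,  23.6]), 5.7) z [0.017 0.042 0.067]
blue 523 [314.7 230.7] (array([ 474.2, -237.8]), array([203.3, 100.4]), 77.9) z [0.018 0.047 0.052]
board 382 [150.5 103.7] (array([898.1, 269.2]), array([72.9, 55.9]), 0.3) z [0.03  0.036 0.039]
board 1489 [122.9 207.6] (array([567.2, 354.6]), array([226.9,  82.2]), -50.7) z [0.018 0.023 0.026]
board 344 [290.8 268.8] (array([ 363.7, -160.3]), array([61.4, 60.5]), 88.3) z [0.018 0.022 0.025]
white 317 [263.9 129.2] (array([817.9, -97.9]), array([118.5,  44. ]), 7.4) z [0.005 0.009 0.011]
white 4172 [343.5 164.6] (array([ 690. , -346.7]), array([225.6, 205.6]), 7.3) z [-0.003  0.001  0.004]
green 15 [272.5 117. ] (array([ 771.4, -106.6]), array([48. ,  7.5]), -12.7) z [0.111 0.255 0.272]
green 58 [269.9 127.9] (array([ 778. , -113.9]), array([97.9, 23.4]), 5.9) z [0.04  0.07  0.245]
green 134 [283.2 138.4] (array([ 706.2, -130.7]), array([55.8, 20.4]), 9.0) z [0.228 0.241 0.254]
green 20 [284.3 153.7] (array([ 671.7, -134.3]), array([18.4,  5.9]), -77.9) z 
[... 605 characters left out ...]
018]
orange 15 [203.7 171.1] (array([648.8,  89. ]), array([11.6,  1.5]), -81.4) z [0.113 0.135 0.165]
orange 27 [196.1 172.9] (array([646. , 110.2]), array([20.9,  1.2]), -83.9) z [0.111 0.131 0.15 ]
red 219 [237.  147.8] (array([749.4,  -3.6]), array([99.7, 25.8]), 4.8) z [0.013 0.022 0.027]
red 137 [222.2 196.1] (array([594.8,  45.4]), array([41.7, 39.5]), 81.7) z [-0.     0.005  0.019]
red 93 [379.6 226.4] (array([ 485.8, -435.3]), array([59.4, 19.6]), 7.7) z [0.024 0.044 0.06 ]
outline 114 [399.9 158. ] (array([ 705.6, -530.1]), array([202.9,   6.6]), -0.0) z [-0.003  0.004  0.009]
outline 1008 [301.5 229.6] (array([ 484. , -200.5]), array([109.9,  91.8]), 78.0) z [-0.     0.003  0.007]
```

```bash
python3 - <<'E'
from h import *
v=cam("top"); P=cloud(v); Z=P[...,2]
roi=np.zeros(Z.shape,bool); roi[220:290,110:225]=1
for q in blobs(roi&(Z>0.03)&(Z<0.06),20): print(q.sum(),np.argwhere(q)[:,::-1].mean(0),rect(ray(v,np.argwhere(q)[:,::-1],.042)),np.nanmedian(Z[q]))
E
```

```text
158 [202.13291139 234.52531646] (array([475.6, 106.6]), array([42.2, 33.5]), 62.2) 0.04109981758888315
167 [173.51497006 241.67065868] (array([455.8, 193. ]), array([43.1, 34.4]), -60.4) 0.041477575763348096
177 [138.50282486 271.1299435 ] (array([371.9, 296.9]), array([43.3, 34.9]), 62.7) 0.041377654793418595
```

>>> arm_command:
  series:
    - [[0,0,0,-32,-20,0,1],[0,0,0,-32,-20,0,1],[0,0,0,-32,-20,0,1],[0,0,0,-32,-20,0,1],[0,0,0,-32,-20,0,1],[0,0,0,-32,-20,0,1],[0,0,0,-32,-20,0,1],[0,0,0,-32,-20,0,1],[0,0,0,-32,-20,0,1],[0,0,0,-32,-20,0,1],[0,0,0,0,0,0,1],[0,0,0,0,0,0,1],[0,0,0,0,0,0,1],[0,0,0,0,0,0,1]]

```text
time_s: 1.42
tcp_pos: [0.4554, 0.2746, 0.2312]
tcp_rot: [0.191, 0.982, 0.0, -0.0]
ft_force: [0.7, 0.6, -0.5]
finger_gap: 1.0
gripper_force: 0.0
```

```bash
python3 - <<'E'
from h import *
from plant import sensors
o=sensors.get_obs(); print(o["time_s"],o["tcp_pos"],o["tcp_rot"])
v=cam("wrist"); cv2.imwrite("pics/w1.png",v[0]); P=cloud(v); Z=P[...,2]
for X in [(.4756,.1066,.042),(.4558,.193,.042),(.372,.297,.042),(.567,.355,.024)]: print(pix(v,X).round(0))
for q in blobs((Z>0.034)&(Z<0.05),100): print(q.sum(),np.argwhere(q)[:,::-1].mean(0).round(),rect(ray(v,np.argwhere(q)[:,::-1],.042)),np.nanmedian(Z[q]))
E
```

```text
1.4167 [0.45539625 0.27464123 0.23115582] [ 1.90628254e-01  9.81662244e-01  8.36042428e-05 -3.15983715e-04]
[139. 233.]
[194. 195.]
[246.  94.]
[343. 221.]
551 [479.  22.] (array([396.3, 549.8]), array([48.3, 14.4]), 1.6) 0.04208278046608904
1183 [247.  93.] (array([371.1, 297.9]), array([41.6, 33.6]), 60.7) 0.0411773529549741
1584 [498. 185.] (array([611.7, 535.2]), array([236.1,  33.3]), -8.2) 0.041504571833038184
926 [195. 193.] (array([454.6, 195.2]), array([43.2, 33.7]), -60.5) 0.04104021511542247
791 [139. 230.] (array([473.9, 109.4]), array([41.8, 36.2]), 60.8) 0.040962190472618565
242 [421. 356.] (array([808., 392.]), array([46.9, 23.1]), -40.9) 0.04282280755994872
```

View pics/w1.png

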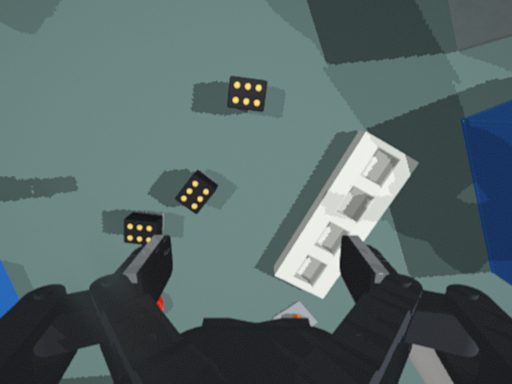

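The wrist view shows plugs at (247,93), (195,193) and (139,230), matching the top view to 2-3 mm. The board runs from (365,130) to (323,297) with all four sockets empty.

```bash
cat >> h.py <<'E'
def plan(xyz,head):
    "shift (mm, current tool axes) to make first, then turn (units of 6 deg) to the heading of tool y"
    from plant import sensors
    o=sensors.get_obs(); R=Ro.from_quat(o["tcp_rot"]).as_matrix()
    s=R.T@(np.asarray(xyz)-o["tcp_pos"])*1000
    best=None
    for h in (head,head+180):
        a=np.radians(h); y=np.array([np.cos(a),np.sin(a),0]); z=np.array([0,0,-1.]); G=np.c_[np.cross(y,z),y,z]
        t=np.degrees(Ro.from_matrix(R.T@G).as_rotvec())/6
        print("shift",s.round(1),"turn",t.round(2),"head",h, "now",np.degrees(np.arctan2(R[1,1],R[0,1])).round(1),"tcp",o["tcp_pos"].round(4),"q6",o["q"][5].round(2),"t",round(o["time_s"],1))
def plugs(v,lo=.034,hi=.05,z=.042):
    Z=cloud(v)[...,2]
    for q in blobs((Z>lo)&(Z<hi),100):
        uv=np.argwhere(q)[:,::-1]; r=rect(ray(v,uv,z))
        if 36<r[1][0]<50 and 26<r[1][1]<40: print("plug",q.sum(),uv.mean(0).round(),r)
def board(v):
    P=cloud(v); Z=P[...,2]; S=v[0].min(-1)
    for q in blobs((Z>.017)&(Z<.03)&(S>110),800):
        uv=np.argwhere(q)[:,::-1]; X=ray(v,uv,.024); r=rect(X); print("board",r)
        c,_,a=r; a=np.radians(a); u=np.array([np.cos(a),np.sin(a)])
        d=(X[:,:2]*1000-c); 
        # holes: pixels inside the hull that are clearly below the top or not in mask
        hull=cv2.convexHull(uv.astype(np.int32)); m=np.zeros(q.shape,np.uint8); cv2.fillConvexPoly(m,hull,1)
        h=cv2.morphologyEx(((m>0)&((Z<.021))).astype(np.uint8),cv2.MORPH_OPEN,np.ones((5,5)))
        for b in blobs(h,150):
            w=np.argwhere(b)[:,::-1]; print(" hole",b.sum(),rect(ray(v,w,.022)))
        for k in (-84,-28,28,84): print("  socket",k,(c+k*u).round(1))
E
python3 - <<'E'
from h import *
v=cam("wrist"); board(v); board(cam("top")); plan((.43,.19,.231),29.5)
E
```

```text
board (array([565.7, 352.9]), array([225.3,  82.5]), -50.5)
 hole 718 (array([513.7, 418.3]), array([39.5, 31.2]), -50.9)
 hole 597 (array([549.1, 375.4]), array([38.7, 32. ]), -51.7)
 hole 552 (array([585. , 332.5]), array([38.7, 32.1]), -52.4)
 hole 507 (array([620.1, 289.5]), array([38.6, 31.2]), -50.8)
  socket -84 [512.3 417.7]
  socket -28 [547.9 374.5]
  socket 28 [583.5 331.3]
  socket 84 [619.1 288.1]
board (array([576.3, 341.9]), array([196.6,  82. ]), -50.5)
  socket -84 [522.9 406.7]
  socket -28 [558.5 363.5]
  socket 28 [594.1 320.3]
  socket 84 [629.7 277.1]
shift [ -8.2 -88.2   0.2] turn [-0.   -0.    6.43] head 29.5 now 68.1 tcp [0.4553 0.2749 0.2312] q6 -0.78 t 1.6
shift [ -8.2 -88.2   0.2] turn [  0.    -0.   -23.57] head 209.5 now 68.1 tcp [0.4553 0.2749 0.2312] q6 -0.78 t 1.6
```

>>> arm_command:
  series:
    - [[0,0,0,-10,-25,0,1],[0,0,0,-10,-25,0,1],[0,0,0,-10,-25,0,1],[0,0,1,0,0,0,1],[0,0,1,0,0,0,1],[0,0,1,0,0,0,1],[0,0,1,0,0,0,1],[0,0,1,0,0,0,1],[0,0,1,0,0,0,1],[0,0,0.43,0,0,0,1],[0,0,0,0,0,0,1],[0,0,0,0,0,0,1],[0,0,0,0,0,0,1]]

```text
time_s: 2.65
tcp_pos: [0.4556, 0.1935, 0.2313]
tcp_rot: [0.504, 0.864, 0.0, -0.0]
ft_force: [-0.3, -0.3, -0.7]
finger_gap: 0.998
gripper_force: 0.0
```

```bash
python3 - <<'E'
from h import *
v=cam("wrist"); plugs(v); board(v); plan((.455,.1945,.012),29.5)
E
```

```text
plug 1366 [235.  49.] (array([371.8, 297.5]), array([41.6, 34.4]), 60.9)
plug 975 [256. 169.] (array([455.5, 194.4]), array([41.8, 33.1]), -61.3)
plug 837 [236. 234.] (array([474.3, 108.7]), array([42.7, 35.4]), 61.0)
board (array([567.4, 350.8]), array([220. ,  82.1]), -50.5)
 hole 1013 (array([513.7, 418. ]), array([38.3, 29.7]), -51.8)
 hole 917 (array([548.9, 375.2]), array([38.7, 29.8]), -51.4)
 hole 821 (array([584.3, 332.1]), array([39. , 29.8]), -51.7)
 hole 691 (array([619.9, 289.1]), array([38. , 29.9]), -51.6)
  socket -84 [514.  415.6]
  socket -28 [549.6 372.4]
  socket 28 [585.2 329.2]
  socket 84 [620.8 286. ]
shift [  1.3   0.  219.3] turn [ 0.    0.   -0.01] head 29.5 now 29.5 tcp [0.4556 0.1934 0.2313] q6 -0.25 t 2.7
shift [  1.3   0.  219.3] turn [ 0.   -0.   29.99] head 209.5 now 29.5 tcp [0.4556 0.1934 0.2313] q6 -0.25 t 2.7
```

>>> arm_command:
  series:
    - [[0,0,0,1,0,36,1],[0,0,0,0,0,36,0.8],[0,0,0,0,0,36,0.8],[0,0,0,0,0,36,0.8],[0,0,0,0,0,36,0.8],[0,0,0,0,0,24,0.8],[0,0,0,0,0,13,0.8],[0,0,0,0,0,0,0.8],[0,0,0,0,0,0,0],[0,0,0,0,0,0,0],[0,0,0,0,0,0,0],[0,0,0,0,0,0,0],[0,0,0,0,0,0,0],[0,0,0,0,0,0,0]]
  squeeze: 50

```text
time_s: 3.87
tcp_pos: [0.4572, 0.1945, 0.0162]
tcp_rot: [0.505, 0.863, 0.001, 0.001]
ft_force: [0.5, -0.1, 6.8]
finger_gap: 0.388
gripper_force: 50.9
```

```bash
cat >> h.py <<'E'
def inhand(v):
    "held plug: top face by height above the TCP, offset from the TCP in tool axes (mm)"
    from plant import sensors
    o=sensors.get_obs(); R=Ro.from_quat(o["tcp_rot"]).as_matrix(); t=o["tcp_pos"]
    P=cloud(v); L=(P-t)@R*1000
    near=(abs(L[...,0])<40)&(abs(L[...,1])<17)&(L[...,2]<-20)&(L[...,2]>-45)
    for q in blobs(near,150):
        zt=np.nanmedian(L[q][:,2]); q2=q&(abs(L[...,2]-zt)<4)
        X=ray(v,np.argwhere(q2)[:,::-1],np.nanmedian(P[q2][:,2])); D=(X-t)@R*1000
        print("inhand",q.sum(),"top z rel tcp",zt.round(1),"x range",np.percentile(D[:,0],[1,50,99]).round(1),"y",np.percentile(D[:,1],[1,50,99]).round(1),"world",rect(X))
E
python3 - <<'E'
from h import *
v=cam("wrist"); cv2.imwrite("pics/w2.png",v[0]); inhand(v); plan((.5837,.3322,.15),39.5)
E
```

```text
inhand 6372 top z rel tcp -25.0 x range [-19.7   2.5  22.3] y [-16.6  -0.3  16.6] world (array([456.4, 195.8]), array([42.5, 34.5]), -60.7)
shift [  57.9  178.3 -133.1] turn [ 0.04  0.01 -1.69] head 39.5 now 29.4 tcp [0.4573 0.1945 0.0163] q6 -0.25 t 3.9
shift [  57.9  178.3 -133.1] turn [ 2.000e-02 -6.000e-02  2.831e+01] head 219.5 now 29.4 tcp [0.4573 0.1945 0.0163] q6 -0.25 t 3.9
```

View pics/w2.png

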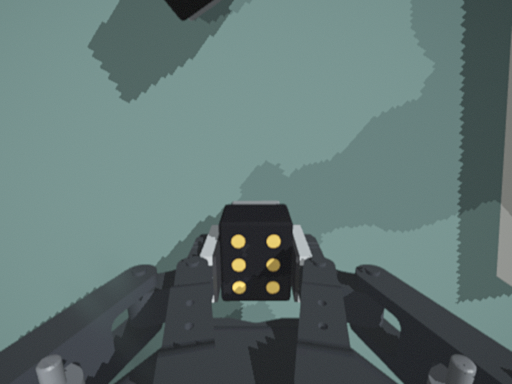

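The plug is held squarely, top face at about (220-292, 205-300). The in-hand offset is about +1 mm along tool x.

>>> arm_command:
  series:
    - [[0,0,0,0,0,-30,0],[0,0,0,0,0,-35,0],[0,0,0,0,0,-18,0],[0,0,0,10,30,0,0],[0,0,0,10,30,0,0],[0,0,0,10,30,0,0],[0,0,0,10,30,0,0],[0,0,0,10,30,0,0],[0,0,-0.69,6,28,0,0],[0,0,-1,0,0,0,0],[0,0,0,0,0,0,0],[0,0,0,0,0,0,0],[0,0,0,0,0,0,0]]

```text
time_s: 5.0
tcp_pos: [0.5818, 0.3293, 0.0968]
tcp_rot: [0.427, 0.904, -0.001, -0.001]
ft_force: [0.2, 0.0, -0.6]
finger_gap: 0.392
gripper_force: 50.3
```

```bash
python3 - <<'E'
from h import *
v=cam("wrist"); inhand(v); plan((.5856,.3315,.045),39.5)
E
```

```text
inhand 6387 top z rel tcp -24.8 x range [-19.7   2.5  22.3] y [-16.7  -0.3  16.6] world (array([580.9, 330.5]), array([42.5, 34.5]), -50.6)
shift [-0.6  4.3 51.9] turn [-0.01 -0.   -0.02] head 39.5 now 39.4 tcp [0.5819 0.3293 0.0969] q6 -0.28 t 5.0
shift [-0.6  4.3 51.9] turn [-1.000e-02  2.000e-02  2.998e+01] head 219.5 now 39.4 tcp [0.5819 0.3293 0.0969] q6 -0.28 t 5.0
```

>>> arm_command:
  series:
    - [[0,0,0,-0.6,4.3,0,0],[0,0,0,0,0,20,0],[0,0,0,0,0,20,0],[0,0,0,0,0,9,0],[0,0,0,0,0,0,0],[0,0,0,0,0,0,0],[0,0,0,0,0,0,0]]

```text
time_s: 5.63
tcp_pos: [0.5874, 0.3325, 0.0494]
tcp_rot: [0.427, 0.904, 0.001, 0.001]
ft_force: [0.5, 0.1, 0.1]
finger_gap: 0.389
gripper_force: 50.3
```

```bash
python3 - <<'E'
from h import *
plan((.5856,.3315,.024),39.5)
E
```

```text
shift [ 0.4 -2.1 25.4] turn [ 0.02  0.   -0.  ] head 39.5 now 39.5 tcp [0.5874 0.3325 0.0494] q6 -0.28 t 5.6
shift [ 0.4 -2.1 25.4] turn [ 1.e-02 -3.e-02  3.e+01] head 219.5 now 39.5 tcp [0.5874 0.3325 0.0494] q6 -0.28 t 5.6
```

>>> arm_command:
  series:
    - [[0,0,0,0.4,-2.1,0,0],[0,0,0,0,0,8,0],[0,0,0,0,0,3,0],[0,0,0,0,0,0,0],[0,0,0,0,0,0,0]]

```text
time_s: 6.05
tcp_pos: [0.5846, 0.3312, 0.037]
tcp_rot: [0.427, 0.904, -0.0, -0.0]
ft_force: [-0.1, 1.3, -0.5]
finger_gap: 0.385
gripper_force: 50.3
```

```bash
python3 - <<'E'
from h import *
plan((.5856,.3315,.024),39.5)
E
```

```text
shift [-0.4  0.9 13. ] turn [-0. -0.  0.] head 39.5 now 39.5 tcp [0.5846 0.3312 0.037 ] q6 -0.28 t 6.0
shift [-0.4  0.9 13. ] turn [  0.  -0. -30.] head 219.5 now 39.5 tcp [0.5846 0.3312 0.037 ] q6 -0.28 t 6.0
```

>>> arm_command:
  series:
    - [[0,0,0,-0.3,0.5,3,0],[0,0,0,0,0,3,0],[0,0,0,0,0,3,0],[0,0,0,0,0,3,0],[0,0,0,0,0,1,0],[0,0,0,0,0,0,0],[0,0,0,0,0,0,0]]

```text
time_s: 6.63
tcp_pos: [0.5853, 0.3313, 0.0262]
tcp_rot: [0.426, 0.905, -0.0, -0.0]
ft_force: [-3.2, -2.4, 8.4]
finger_gap: 0.386
gripper_force: 51.5
```

```bash
python3 - <<'E'
from h import *
plan((.5856,.3315,.026),39.5); inhand(cam("wrist"))
E
```

```text
shift [-0.1  0.3  0.2] turn [-0.01 -0.    0.  ] head 39.5 now 39.5 tcp [0.5853 0.3313 0.0262] q6 -0.28 t 6.6
shift [-0.1  0.3  0.2] turn [ 0.e+00 -2.e-02 -3.e+01] head 219.5 now 39.5 tcp [0.5853 0.3313 0.0262] q6 -0.28 t 6.6
inhand 6384 top z rel tcp -24.9 x range [-19.8   2.4  22.2] y [-16.7  -0.3  16.5] world (array([584.5, 332.6]), array([42.5, 34.9]), -50.5)
```

>>> arm_command:
  series:
    - [[0,0,0,0,0,2,0],[0,0,0,0,0,1,0],[0,0,0,0,0,0,0],[0,0,0,0,0,0,0.75],[0,0,0,0,0,0,0.75],[0,0,0,0,0,0,0.75],[0,0,0,0,0,0,0.75],[0,0,0,0,0,-20,0.75],[0,0,0,0,0,-35,0.75],[0,0,0,0,0,-35,0.75],[0,0,0,0,0,-35,0.75],[0,0,0,0,0,-20,0.75],[0,0,0,0,0,0,0.75],[0,0,0,0,0,0,0.75]]

```text
time_s: 7.85
tcp_pos: [0.5865, 0.3319, 0.1681]
tcp_rot: [0.426, 0.905, 0.001, 0.001]
ft_force: [0.4, -0.2, -0.9]
finger_gap: 0.748
gripper_force: 0.0
```

```bash
python3 - <<'E'
from h import *
v=cam("wrist"); plugs(v); plugs(v,.0505,.06,.052); plugs(v,.045,.06,.052); plan((.4743,.1088,.16),-29)
v=cam("top"); plugs(v)
E
```

```text
plug 2223 [43. 60.] (array([374.5, 299.8]), array([45.2, 35.7]), 60.7)
plug 1234 [ 46. 273.] (array([476.6, 111.7]), array([48.1, 34.7]), 61.2)
plug 1230 [254. 184.] (array([585.3, 332.1]), array([41.4, 32.7]), -51.5)
plug 1543 [254. 183.] (array([584.8, 332.4]), array([42. , 33.7]), -50.5)
shift [-101.1 -226.9    5.8] turn [-1.000e-02  0.000e+00  1.142e+01] head -29 now 39.5 tcp [0.585  0.3312 0.1657] q6 -0.28 t 7.9
shift [-101.1 -226.9    5.8] turn [-0.000e+00 -1.000e-02 -1.858e+01] head 151 now 39.5 tcp [0.585  0.3312 0.1657] q6 -0.28 t 7.9
plug 156 [202. 234.] (array([475.6, 106.6]), array([42.2, 33.5]), 62.2)
plug 173 [138. 271.] (array([371.7, 297.3]), array([42.7, 35.1]), 60.0)
```

>>> arm_command:
  series:
    - [[0,0,0,-14,-32,0,0.8],[0,0,0,-14,-32,0,0.8],[0,0,0,-14,-32,0,0.8],[0,0,0,-14,-32,0,0.8],[0,0,0,-14,-32,0,0.8],[0,0,0,-14,-32,0,0.8],[0,0,0.42,-17,-35,0,0.8],[0,0,1,0,0,0,0.8],[0,0,1,0,0,0,0.8],[0,0,1,0,0,0,0.8],[0,0,1,0,0,0,0.8],[0,0,1,0,0,0,0.8],[0,0,1,0,0,0,0.8],[0,0,1,0,0,0,0.8],[0,0,1,0,0,0,0.8],[0,0,1,0,0,0,0.8],[0,0,1,0,0,0,0.8],[0,0,1,0,0,0,0.8],[0,0,0,0,0,0,0.8],[0,0,0,0,0,0,0.8]]

```text
time_s: 9.62
tcp_pos: [0.473, 0.1089, 0.1642]
tcp_rot: [0.861, 0.509, -0.002, -0.001]
ft_force: [-0.2, 0.2, -0.2]
finger_gap: 0.803
gripper_force: 0.0
```

```bash
python3 - <<'E'
from h import *
v=cam("wrist"); plugs(v); plan((.4743,.1088,.014),-29)
E
```

```text
plug 2305 [49. 52.] (array([373.8, 295.6]), array([41.5, 37.6]), 61.1)
plug 1479 [259. 183.] (array([476.2, 107.5]), array([42. , 33.7]), 61.2)
shift [  0.7   1.3 150.7] turn [-0.03  0.02  0.02] head -29 now -28.9 tcp [0.4733 0.1089 0.1647] q6 0.59 t 9.7
shift [  0.7   1.3 150.7] turn [ -0.03  -0.04 -29.98] head 151 now -28.9 tcp [0.4733 0.1089 0.1647] q6 0.59 t 9.7
```

>>> arm_command:
  series:
    - [[0,0,0,0.3,2.9,30,0.8],[0,0,0,0,0,36,0.8],[0,0,0,0,0,36,0.8],[0,0,0,0,0,28,0.8],[0,0,0,0,0,18,0.8],[0,0,0,0,0,0,0.8],[0,0,0,0,0,0,0],[0,0,0,0,0,0,0],[0,0,0,0,0,0,0],[0,0,0,0,0,0,0],[0,0,0,0,0,0,0],[0,0,0,0,0,0,0]]

```text
time_s: 10.67
tcp_pos: [0.4792, 0.1081, 0.0203]
tcp_rot: [0.862, 0.508, 0.002, 0.001]
ft_force: [0.4, 0.2, 6.8]
finger_gap: 0.388
gripper_force: 50.9
```

```bash
python3 - <<'E'
from h import *
v=cam("wrist"); inhand(v); plan((.62,.2893,.12),39.5)
E
```

```text
inhand 5436 top z rel tcp -21.1 x range [-22.5  -1.3  17.3] y [-16.5  -0.1  16.7] world (array([478.2, 106.1]), array([40.9, 34.4]), 60.9)
shift [227.   35.6 -99. ] turn [  0.04   0.   -11.42] head 39.5 now -29.0 tcp [0.4793 0.108  0.0203] q6 0.58 t 10.7
shift [227.   35.6 -99. ] turn [ 0.   -0.05 18.58] head 219.5 now -29.0 tcp [0.4793 0.108  0.0203] q6 0.58 t 10.7
```

>>> arm_command:
  series:
    - [[0,0,0,0,0,-30,0],[0,0,0,0,0,-35,0],[0,0,0,0,0,-35,0],[0,0,0,32,5,0,0],[0,0,0,32,5,0,0],[0,0,0,32,5,0,0],[0,0,0,32,5,0,0],[0,0,0,32,5,0,0],[0,0,0,32,5,0,0],[0,0,-0.42,35,5,0,0],[0,0,-1,0,0,0,0],[0,0,-1,0,0,0,0],[0,0,-1,0,0,0,0],[0,0,-1,0,0,0,0],[0,0,-1,0,0,0,0],[0,0,-1,0,0,0,0],[0,0,-1,0,0,0,0],[0,0,-1,0,0,0,0],[0,0,-1,0,0,0,0],[0,0,-1,0,0,0,0]]

```text
time_s: 12.38
tcp_pos: [0.6173, 0.2893, 0.118]
tcp_rot: [0.471, 0.882, -0.0, -0.0]
ft_force: [0.1, -0.3, 0.5]
finger_gap: 0.387
gripper_force: 50.1
```

>>> arm_command:
  series:
    - [[0,0,-1,0,0,0,0],[0,0,0,0,0,0,0],[0,0,0,0,0,0,0],[0,0,0,0,0,0,0]]

```text
time_s: 12.72
tcp_pos: [0.6176, 0.2893, 0.1181]
tcp_rot: [0.427, 0.904, -0.0, -0.0]
ft_force: [1.6, -0.7, -0.6]
finger_gap: 0.387
gripper_force: 50.1
```

```bash
python3 - <<'E'
from h import *
v=cam("wrist"); inhand(v); plan((.62,.2893,.055),39.5); cv2.imwrite("pics/w3.png",v[0][150:350,130:380])
E
```

```text
inhand 5321 top z rel tcp -20.9 x range [-22.8  -1.4  17.7] y [-16.7  -0.3  16.5] world (array([619. , 287.5]), array([41. , 34.4]), -50.6)
shift [-1.5  1.8 63.2] turn [-0.   -0.   -0.01] head 39.5 now 39.4 tcp [0.6177 0.2894 0.1182] q6 -0.35 t 12.8
shift [-1.5  1.8 63.2] turn [-0.    0.   29.99] head 219.5 now 39.4 tcp [0.6177 0.2894 0.1182] q6 -0.35 t 12.8
```

View pics/w3.png

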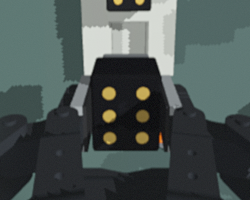

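The plug is held and its brass dots are centred at crop (126,115), full-image (256,265). I'll use the dot centroid for the in-hand offset.

```bash
cat >> h.py <<'E'
def dots(v,rel=None):
    "held plug: centroid of the brass dots onto the top plane, tool-frame offset mm"
    from plant import sensors
    o=sensors.get_obs(); R=Ro.from_quat(o["tcp_rot"]).as_matrix(); t=o["tcp_pos"]
    hsv=cv2.cvtColor(v[0],cv2.COLOR_BGR2HSV); m=cv2.inRange(hsv,(12,90,80),(35,255,255)); m[:225]=0; m[310:]=0; m[:,:215]=0; m[:,300:]=0
    b=[np.argwhere(q)[:,::-1].mean(0) for q in blobs(m>0,20)]
    X=ray(v,np.array(b),t[2]-rel/1000); D=(X-t)@R*1000
    print("dots",len(b),D.round(1).tolist(),"mid",((D.max(0)+D.min(0))/2).round(1))
E
python3 - <<'E'
from h import *
dots(cam("wrist"),-21)
class V: pass
v=cam("wrist"); v=(cv2.imread("pics/w2.png"),)+v[1:]; dots(v,-25)
E
```

```text
dots 7 [[8.6, -8.1, -21.0], [8.7, 7.9, -21.0], [-3.3, -8.2, -21.0], [-3.4, 8.0, -21.0], [-15.6, -8.2, -21.0], [-15.4, 8.0, -21.0], [-15.8, 16.9, -21.0]] mid [ -3.5   4.4 -21. ]
dots 6 [[11.6, -8.1, -25.0], [11.7, 7.9, -25.0], [-0.4, -8.1, -25.0], [-0.3, 7.9, -25.0], [-12.4, -8.1, -25.0], [-12.5, 8.0, -25.0]] mid [ -0.4  -0.1 -25. ]
```

>>> arm_command:
  series:
    - [[0,0,0,1.9,1.6,0,0],[0,0,0,0,0,25,0],[0,0,0,0,0,25,0],[0,0,0,0,0,11,0],[0,0,0,0,0,0,0],[0,0,0,0,0,0,0],[0,0,0,0,0,0,0],[0,0,0,0,0,0,0]]

```text
time_s: 13.53
tcp_pos: [0.6194, 0.2925, 0.0595]
tcp_rot: [0.426, 0.904, 0.001, 0.001]
ft_force: [-0.3, 0.5, 0.3]
finger_gap: 0.387
gripper_force: 50.1
```

```bash
python3 - <<'E'
from h import *
plan((.6178,.2919,.042),39.5)
E
```

```text
shift [ 0.6 -1.7 17.4] turn [0.03 0.01 0.  ] head 39.5 now 39.5 tcp [0.6194 0.2925 0.0595] q6 -0.35 t 13.5
shift [ 0.6 -1.7 17.4] turn [-2.e-02  5.e-02 -3.e+01] head 219.5 now 39.5 tcp [0.6194 0.2925 0.0595] q6 -0.35 t 13.5
```

>>> arm_command:
  series:
    - [[0,0,0,0.5,-1.2,6,0],[0,0,0,0,0,6,0],[0,0,0,0,0,4,0],[0,0,0,0,0,0,0],[0,0,0,0,0,0,0],[0,0,0,0,0,0,0]]

```text
time_s: 14.03
tcp_pos: [0.617, 0.2918, 0.0413]
tcp_rot: [0.426, 0.905, 0.0, 0.0]
ft_force: [1.1, 1.3, -1.2]
finger_gap: 0.387
gripper_force: 50.0
```

```bash
python3 - <<'E'
from h import *
plan((.6178,.2919,.031),39.5)
E
```

```text
shift [-0.4  0.7 10.3] turn [0.01 0.   0.  ] head 39.5 now 39.5 tcp [0.617  0.2918 0.0413] q6 -0.35 t 14.0
shift [-0.4  0.7 10.3] turn [-0.e+00  2.e-02 -3.e+01] head 219.5 now 39.5 tcp [0.617  0.2918 0.0413] q6 -0.35 t 14.0
```

Inserting.

>>> arm_command:
  series:
    - [[0,0,0,-0.3,0.5,3,0],[0,0,0,0,0,3,0],[0,0,0,0,0,3,0],[0,0,0,0,0,2,0],[0,0,0,0,0,1,0],[0,0,0,0,0,0,0],[0,0,0,0,0,0,0]]

```text
time_s: 14.62
tcp_pos: [0.6173, 0.2917, 0.0303]
tcp_rot: [0.426, 0.905, -0.0, -0.0]
ft_force: [-1.5, -1.0, 5.4]
finger_gap: 0.383
gripper_force: 50.9
```

>>> arm_command:
  series:
    - [[0,0,0,0,0,2,0],[0,0,0,0,0,1,0],[0,0,0,0,0,0,0],[0,0,0,0,0,0,0.75],[0,0,0,0,0,0,0.75],[0,0,0,0,0,0,0.75],[0,0,0,0,0,0,0.75],[0,0,0,0,0,-20,0.75],[0,0,0,0,0,-35,0.75],[0,0,0,0,0,-35,0.75],[0,0,0,0,0,-35,0.75],[0,0,0,0,0,-20,0.75],[0,0,0,0,0,0,0.75],[0,0,0,0,0,0,0.75]]

```text
time_s: 15.78
tcp_pos: [0.6182, 0.2919, 0.1729]
tcp_rot: [0.426, 0.904, 0.001, 0.001]
ft_force: [-0.3, 0.1, -0.3]
finger_gap: 0.751
gripper_force: 0.0
```

```bash
python3 - <<'E'
from h import *
v=cam("wrist"); plugs(v);  plugs(v,.0505,.06,.052); plan((.375,.296,.16),-29)
v=cam("top"); plugs(v); plugs(v,.046,.06,.052)
E
```

```text
plug 1350 [255. 129.] (array([585.4, 331.6]), array([41.4, 32.9]), -49.5)
plug 1140 [254. 186.] (array([618.9, 289.6]), array([40., 33.]), -50.5)
shift [ 157.3 -183.6   10.8] turn [-1.000e-02  0.000e+00  1.142e+01] head -29 now 39.5 tcp [0.6167 0.2914 0.1705] q6 -0.35 t 15.8
shift [ 157.3 -183.6   10.8] turn [-0.000e+00 -1.000e-02 -1.858e+01] head 151 now 39.5 tcp [0.6167 0.2914 0.1705] q6 -0.35 t 15.8
plug 173 [138. 271.] (array([371.9, 296.9]), array([43.2, 34.9]), 62.6)
plug 137 [142. 188.] (array([618.8, 287.9]), array([41.3, 35.7]), -51.4)
plug 111 [127. 202.] (array([585.1, 332.1]), array([42.1, 35.3]), -44.9)
```

>>> arm_command:
  series:
    - [[0,0,0,22.5,-26,0,0.8],[0,0,0,22.5,-26,0,0.8],[0,0,0,22.5,-26,0,0.8],[0,0,0,22.5,-26,0,0.8],[0,0,0,22.5,-26,0,0.8],[0,0,0,22.5,-26,0,0.8],[0,0,0.42,22.5,-26,0,0.8],[0,0,1,0,0,0,0.8],[0,0,1,0,0,0,0.8],[0,0,1,0,0,0,0.8],[0,0,1,0,0,0,0.8],[0,0,1,0,0,0,0.8],[0,0,1,0,0,0,0.8],[0,0,1,0,0,0,0.8],[0,0,1,0,0,0,0.8],[0,0,1,0,0,0,0.8],[0,0,1,0,0,0,0.8],[0,0,1,0,0,0,0.8],[0,0,0,0,0,0,0.8],[0,0,0,0,0,0,0.8]]

```text
time_s: 17.55
tcp_pos: [0.3753, 0.2965, 0.1692]
tcp_rot: [0.861, 0.509, -0.002, -0.0]
ft_force: [-0.9, 0.5, 0.9]
finger_gap: 0.803
gripper_force: 0.0
```

```bash
python3 - <<'E'
from h import *
v=cam("wrist"); plugs(v); plan((.3735,.2965,.018),-29)
E
```

```text
plug 1415 [252. 181.] (array([371.8, 299. ]), array([41.6, 33.1]), 61.2)
shift [ -0.7  -1.4 151.6] turn [-0.02  0.03  0.02] head -29 now -28.9 tcp [0.3755 0.2967 0.1696] q6 1.03 t 17.6
shift [ -0.7  -1.4 151.6] turn [ -0.04  -0.03 -29.98] head 151 now -28.9 tcp [0.3755 0.2967 0.1696] q6 1.03 t 17.6
```

>>> arm_command:
  series:
    - [[0,0,0,0,-4.5,30,0.8],[0,0,0,0,0,36,0.8],[0,0,0,0,0,36,0.8],[0,0,0,0,0,32,0.8],[0,0,0,0,0,20,0.8],[0,0,0,0,0,0,0.8],[0,0,0,0,0,0,0],[0,0,0,0,0,0,0],[0,0,0,0,0,0,0],[0,0,0,0,0,0,0],[0,0,0,0,0,0,0],[0,0,0,0,0,0,0]]

```text
time_s: 18.6
tcp_pos: [0.3746, 0.3007, 0.0194]
tcp_rot: [0.862, 0.508, 0.002, -0.0]
ft_force: [0.4, 0.3, 6.4]
finger_gap: 0.387
gripper_force: 50.8
```

```bash
python3 - <<'E'
from h import *
v=cam("wrist"); inhand(v); dots(v,-24); plan((.549,.3753,.12),39.5)
E
```

```text
inhand 5887 top z rel tcp -21.9 x range [-23.1  -1.4  17.7] y [-16.5  -0.1  16.6] world (array([373.2, 298.5]), array([41.2, 34.7]), 60.9)
dots 6 [[9.2, -7.8, -24.0], [9.2, 8.0, -23.9], [-2.6, -7.8, -24.0], [-2.6, 8.1, -24.0], [-14.6, -7.7, -24.1], [-14.5, 8.0, -24.0]] mid [ -2.7   0.1 -24. ]
shift [150.2 116.6 -99.7] turn [  0.04  -0.02 -11.42] head 39.5 now -29.0 tcp [0.3746 0.3006 0.0194] q6 1.04 t 18.6
shift [150.2 116.6 -99.7] turn [-0.02 -0.05 18.58] head 219.5 now -29.0 tcp [0.3746 0.3006 0.0194] q6 1.04 t 18.6
```

>>> arm_command:
  series:
    - [[0,0,0,0,0,-30,0],[0,0,0,0,0,-35,0],[0,0,0,0,0,-35,0],[0,0,0,25,19.5,0,0],[0,0,0,25,19.5,0,0],[0,0,0,25,19.5,0,0],[0,0,0,25,19.5,0,0],[0,0,0,25,19.5,0,0],[0,0,-0.42,25,19.5,0,0],[0,0,-1,0,0,0,0],[0,0,-1,0,0,0,0],[0,0,-1,0,0,0,0],[0,0,-1,0,0,0,0],[0,0,-1,0,0,0,0],[0,0,-1,0,0,0,0],[0,0,-1,0,0,0,0],[0,0,-1,0,0,0,0],[0,0,-1,0,0,0,0],[0,0,-1,0,0,0,0],[0,0,-1,0,0,0,0]]

```text
time_s: 20.32
tcp_pos: [0.5474, 0.3738, 0.1173]
tcp_rot: [0.424, 0.906, -0.0, -0.0]
ft_force: [0.9, 0.6, -0.9]
finger_gap: 0.389
gripper_force: 50.1
```

>>> arm_command:
  series:
    - [[0,0,0,0,0,0,0],[0,0,0,0,0,0,0],[0,0,0,0,0,0,0]]

```text
time_s: 20.57
tcp_pos: [0.5475, 0.3739, 0.1173]
tcp_rot: [0.427, 0.904, -0.0, -0.0]
ft_force: [-1.1, 0.2, -1.0]
finger_gap: 0.392
gripper_force: 50.1
```

```bash
python3 - <<'E'
from h import *
v=cam("wrist"); inhand(v); dots(v,-22); plan((.549-.636*.0032,.3753+.772*.0032,.05),39.5)
E
```

```text
inhand 5889 top z rel tcp -21.8 x range [-23.3  -1.5  17.5] y [-16.7  -0.3  16.5] world (array([549.2, 372.1]), array([41.9, 34.8]), -50.6)
dots 7 [[8.1, -8.0, -22.0], [8.2, 7.9, -22.0], [-3.7, -8.2, -22.0], [-3.8, 7.9, -22.0], [-16.1, -8.1, -22.0], [-15.9, 7.9, -22.0], [-26.7, 5.7, -22.0]] mid [ -9.3  -0.1 -22. ]
shift [ 3.4  2.  67.3] turn [-0.   -0.   -0.01] head 39.5 now 39.4 tcp [0.5476 0.3739 0.1173] q6 -0.19 t 20.6
shift [ 3.4  2.  67.3] turn [-0.    0.   29.99] head 219.5 now 39.4 tcp [0.5476 0.3739 0.1173] q6 -0.19 t 20.6
```

>>> arm_command:
  series:
    - [[0,0,0,4,1,0,0],[0,0,0,0,0,28,0],[0,0,0,0,0,25,0],[0,0,0,0,0,15,0],[0,0,0,0,0,4,0],[0,0,0,0,0,0,0],[0,0,0,0,0,0,0],[0,0,0,0,0,0,0]]

```text
time_s: 21.28
tcp_pos: [0.5465, 0.3781, 0.046]
tcp_rot: [0.427, 0.904, 0.001, 0.0]
ft_force: [-0.2, 0.1, -0.3]
finger_gap: 0.386
gripper_force: 50.3
```

```bash
python3 - <<'E'
from h import *
plan((.5466,.3782,.031),39.5)
E
```

```text
shift [ 0.   0.2 15. ] turn [0.01 0.   0.  ] head 39.5 now 39.5 tcp [0.5465 0.3781 0.046 ] q6 -0.19 t 21.3
shift [ 0.   0.2 15. ] turn [-0.e+00  2.e-02 -3.e+01] head 219.5 now 39.5 tcp [0.5465 0.3781 0.046 ] q6 -0.19 t 21.3
```

>>> arm_command:
  series:
    - [[0,0,0,0,0.2,3,0],[0,0,0,0,0,3,0],[0,0,0,0,0,3,0],[0,0,0,0,0,3,0],[0,0,0,0,0,3,0],[0,0,0,0,0,1,0],[0,0,0,0,0,0,0],[0,0,0,0,0,0,0]]

```text
time_s: 21.95
tcp_pos: [0.5462, 0.3779, 0.0295]
tcp_rot: [0.426, 0.904, 0.0, 0.0]
ft_force: [-0.1, 0.1, 0.4]
finger_gap: 0.383
gripper_force: 50.4
```

>>> arm_command:
  series:
    - [[0,0,0,0,0,2,0],[0,0,0,0,0,1,0],[0,0,0,0,0,0,0],[0,0,0,0,0,0,0]]

```text
time_s: 22.28
tcp_pos: [0.5463, 0.3779, 0.0293]
tcp_rot: [0.426, 0.905, -0.0, -0.0]
ft_force: [-5.6, -3.3, 12.9]
finger_gap: 0.387
gripper_force: 52.1
```

>>> arm_command:
  series:
    - [[0,0,0,0,0,0,0.75],[0,0,0,0,0,0,0.75],[0,0,0,0,0,0,0.75],[0,0,0,0,0,0,0.75],[0,0,0,0,0,-20,0.75],[0,0,0,0,0,-35,0.75],[0,0,0,0,0,-35,0.75],[0,0,0,0,0,-35,0.75],[0,0,0,0,0,-35,0.75],[0,0,0,0,0,-35,0.75],[0,0,0,0,0,-20,0.75],[0,0,0,-26,-27,0,0.75],[0,0,0,-26,-27,0,0.75],[0,0,0,-26,-27,0,0.75],[0,0,0,-26,-27,0,0.75],[0,0,0,-26,-27,0,0.75],[0,0,0,-26,-27,0,0.75],[0,0,0,-26,-27,0,0.75],[0,0,0,-26,-27,0,0.75]]

```text
time_s: 23.87
tcp_pos: [0.511, 0.0783, 0.2409]
tcp_rot: [0.426, 0.905, -0.0, -0.0]
ft_force: [0.5, -0.9, 0.1]
finger_gap: 0.748
gripper_force: 0.0
```

>>> arm_command:
  series:
    - [[0,0,0,-26,-27,0,0.75],[0,0,0,-26,-27,0,0.75],[0,0,0,-26,-27,0,0.75],[0,0,0,-26,-27,0,0.75],[0,0,0,-26,-27,0,0.75],[0,0,0,-26,-27,0,0.75],[0,0,0,-26,-27,0,0.75],[0,0,0,-26,-27,0,0.75],[0,0,1,-20,-27,0,0.75],[0,0,1,0,0,0,0.75],[0,0,1,0,0,0,0.75],[0,0,1,0,0,0,0.75],[0,0,1,0,0,0,0.75],[0,0,1,0,0,0,0.75],[0,0,1,0,0,0,0.75],[0,0,1,0,0,0,0.75],[0,0,0.6,0,0,0,0.75],[0,0,0,0,0,0,0.75],[0,0,0,0,0,0,0.75]]

```text
time_s: 25.45
tcp_pos: [0.4692, -0.2505, 0.2408]
tcp_rot: [0.777, 0.629, -0.0, -0.0]
ft_force: [0.4, -0.8, -0.1]
finger_gap: 0.751
gripper_force: 0.0
```

```bash
python3 - <<'E'
from h import *
t=cam("top"); plugs(t); plugs(t,.046,.06,.052)
v=cam("wrist"); cv2.imwrite("pics/w4.png",v[0]); 
for n,w in (("wrist",v),("top",t)):
    P=cloud(w);Z=P[...,2]; hsv=cv2.cvtColor(w[0],cv2.COLOR_BGR2HSV); m=cv2.inRange(hsv,(100,140,40),(125,255,255))>0
    near=(abs(P[...,0]-.47)<.2)&(abs(P[...,1]+.24)<.2)
    for q in blobs(m&near&(Z>.04)&(Z<.06),60):
        print(n,q.sum(),rect(ray(w,np.argwhere(q)[:,::-1],.049)),np.nanmedian(Z[q]))
plan((.461,-.300,.25),-12)
E
```

```text
plug 151 [141. 189.] (array([618.6, 288.7]), array([41.7, 34.6]), -50.1)
plug 160 [127. 200.] (array([585.1, 330.7]), array([42.3, 34.8]), -50.4)
plug 163 [113. 212.] (array([548.1, 373.9]), array([42.6, 35.4]), -50.2)
wrist 2598 (array([ 474.5, -238.3]), array([200.8, 100. ]), 77.9) 0.04825902999561699
top 229 (array([ 481.7, -202.2]), array([131.2, 100.1]), 77.8) 0.04870364500479174
shift [-50.1   2.2  -9. ] turn [-0. -0. -0.] head -12 now -12.0 tcp [ 0.4693 -0.2505  0.241 ] q6 -0.41 t 25.6
shift [-50.1   2.2  -9. ] turn [-0.e+00  1.e-02  3.e+01] head 168 now -12.0 tcp [ 0.4693 -0.2505  0.241 ] q6 -0.41 t 25.6
```

View pics/w4.png

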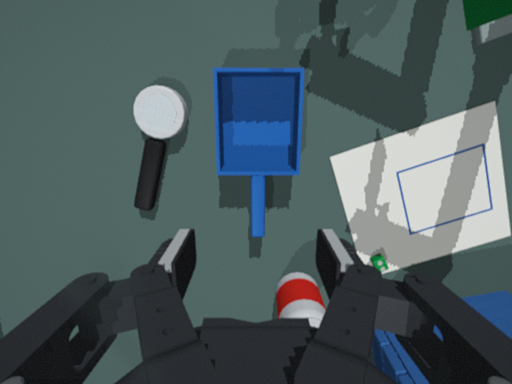

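All three plugs are seated. The wrist view shows the dish around (258,120) with its handle down to (258,235), the can at (300,295), and the outline at about (445,190).

>>> arm_command:
  series:
    - [[0,0,0,-25,1,0,0.75],[0,0,0,-25,1.4,0,0.75],[0,0,0,0,0,36,0.75],[0,0,0,0,0,36,0.75],[0,0,0,0,0,36,0.75],[0,0,0,0,0,36,0.75],[0,0,0,0,0,36,0.75],[0,0,0,0,0,30,0.75],[0,0,0,0,0,15,0.75],[0,0,0,0,0,0,0.75],[0,0,0,0,0,0,0.75],[0,0,0,0,0,0,0.75]]

```text
time_s: 26.55
tcp_pos: [0.4624, -0.301, 0.0177]
tcp_rot: [0.778, 0.629, 0.0, 0.001]
ft_force: [0.4, 0.2, 0.5]
finger_gap: 0.748
gripper_force: 0.0
```

```bash
python3 - <<'E'
from h import *
plan((.4613,-.2999,.018),-12)
v=cam("wrist"); cv2.imwrite("pics/w5.png",v[0]); P=cloud(v);Z=P[...,2]
hsv=cv2.cvtColor(v[0],cv2.COLOR_BGR2HSV); m=cv2.inRange(hsv,(100,140,40),(125,255,255))>0
for q in blobs(m&(Z>.04)&(Z<.056),60): print(q.sum(),rect(ray(v,np.argwhere(q)[:,::-1],.049)))
E
```

```text
shift [ 0.8 -1.3 -0.3] turn [ 0.02  0.01 -0.01] head -12 now -12.1 tcp [ 0.4624 -0.301   0.0177] q6 -0.49 t 26.6
shift [ 0.8 -1.3 -0.3] turn [ 2.000e-02 -4.000e-02  2.999e+01] head 168 now -12.1 tcp [ 0.4624 -0.301   0.0177] q6 -0.49 t 26.6
15971 (array([ 469.4, -262.2]), array([131.5, 100.2]), 77.9)
```

>>> arm_command:
  series:
    - [[0,0,0,0,-1,0,0],[0,0,0,0,0,0,0],[0,0,0,0,0,0,0],[0,0,0,0,0,0,0],[0,0,0,0,0,0,0],[0,0,0,0,0,0,0],[0,0,0,0,0,0,0],[0,0,0,0,0,-10,0],[0,0,0,0,0,-20,0],[0,0,0,0,0,-30,0],[0,0,0,0,0,-30,0],[0,0,0,0,0,-20,0],[0,0,0,0,0,0,0],[0,0,0,0,0,0,0],[0,0,0,0,0,0,0]]
  squeeze: 110

```text
time_s: 27.85
tcp_pos: [0.4591, -0.2989, 0.1247]
tcp_rot: [0.778, 0.629, -0.0, -0.001]
ft_force: [-0.2, -0.2, -2.0]
finger_gap: 0.19
gripper_force: 107.6
```

```bash
cat >> h.py <<'E'
def dish(v):
    "held dish rim: plane fit and far corners in tool axes"
    from plant import sensors
    o=sensors.get_obs(); R=Ro.from_quat(o["tcp_rot"]).as_matrix(); t=o["tcp_pos"]
    P=cloud(v); L=(P-t)@R*1000
    hsv=cv2.cvtColor(v[0],cv2.COLOR_BGR2HSV); m=cv2.inRange(hsv,(100,140,30),(125,255,255))>0
    m&=(L[...,2]<-22)&(L[...,2]>-45)&(L[...,0]>30)&(L[...,0]<200)&(abs(L[...,1])<80)
    D=L[m]; A=np.c_[D[:,:2],np.ones(len(D))]; k=np.linalg.lstsq(A,D[:,2],rcond=None)[0]
    res=D[:,2]-A@k; D=D[abs(res)<3]; A=np.c_[D[:,:2],np.ones(len(D))]; k=np.linalg.lstsq(A,D[:,2],rcond=None)[0]
    print("rim n",len(D),"slope x,y deg",np.degrees(np.arctan(k[:2])).round(2),"z at x=105:",(k@[105,0,1]).round(1),"tool rect",rect(D/1000),"x rng",np.percentile(D[:,0],[1,99]).round(1),"y",np.percentile(D[:,1],[1,99]).round(1),"world",rect(P[m]),"world z",np.median(P[m][:,2]).round(3))
E
python3 - <<'E'
from h import *
dish(cam("wrist")); plan((.46,-.28,.13),-12)
t=cam("top"); P=cloud(t); Z=P[...,2]
near=(abs(P[...,0]-.7)<.12)&(abs(P[...,1]+.13)<.1)
np.savez("g.npz",P=P[70:180,255:310],img=t[0][70:180,255:310])
big=cv2.resize(t[0][70:180,245:315],None,fx=5,fy=5,interpolation=cv2.INTER_NEAREST); cv2.imwrite("pics/chute.png",big)
for u in range(100,170,6): print(u,[(int(P[u,c,0]*1000),int(P[u,c,1]*1000),int(P[u,c,2]*1000)) for c in range(270,298,4)if not np.isnan(P[u,c,0])])
E
```

```text
rim n 8889 slope x,y deg [ 0.38 -0.04] z at x=105: -30.9 tool rect (array([68.2,  0.8]), array([101.2,  76.4]), 89.9) x rng [ 30.9 104.5] y [-49.1  50.5] world (array([ 474. , -231.3]), array([101.2,  78. ]), -12.1) world z 0.156
shift [18.4 -2.7 -5.9] turn [-0.04 -0.02 -0.01] head -12 now -12.1 tcp [ 0.4587 -0.2985  0.124 ] q6 -0.49 t 27.9
shift [18.4 -2.7 -5.9] turn [-0.03  0.06 29.99] head 168 now -12.1 tcp [ 0.4587 -0.2985  0.124 ] q6 -0.49 t 27.9
100 [(813, -100, 232), (794, -107, 275), (794, -117, 275), (794, -128, 273), (785, -136, 292), (913, -182, 0), (913, -195, -1)]
106 [(806, -101, 208), (773, -106, 287), (781, -118, 268), (781, -128, 266), (772, -135, 288), (893, -181, -3), (893, -195, -4)]
112 [(800, -102, 182), (760, -106, 282), (768, -118, 260), (768, -128, 259), (763, -137, 271), (874, -181, -6), (872, -194, -1)]
118 [(791, -103, 159), (749, -106, 268), (755, -118, 252), (755, -128, 252), (754, -138, 254), (850, -179, 2), (851, -193, -2)]
124 [(792, -106, 108), (737, -106, 259), (741, -117, 248), (742, -128, 245), (742, -138, 245), (830, -178, 0), (829, -191, 3)]
130
[... 178 characters left out ...]
), (711, -127, 243), (710, -137, 243), (708, -146, 250), (790, -190, -1)]
142 [(768, -110, 10), (704, -108, 213), (695, -116, 243), (697, -127, 236), (697, -137, 235), (695, -147, 241), (770, -189, -2)]
148 [(751, -110, 0), (691, -108, 202), (682, -116, 233), (683, -127, 227), (683, -138, 227), (682, -148, 229), (748, -188, 2)]
154 [(732, -109, -3), (732, -123, -4), (671, -117, 217), (670, -127, 218), (670, -138, 216), (671, -149, 212), (729, -187, 0)]
160 [(710, -108, 2), (710, -121, 2), (673, -123, 143), (675, -135, 136), (676, -146, 131), (708, -173, 3), (709, -186, 0)]
166 [(692, -108, -6), (691, -121, -1), (690, -134, 0), (690, -147, -1), (690, -160, -3), (689, -172, 1), (689, -185, 0)]
```

View pics/chute.png

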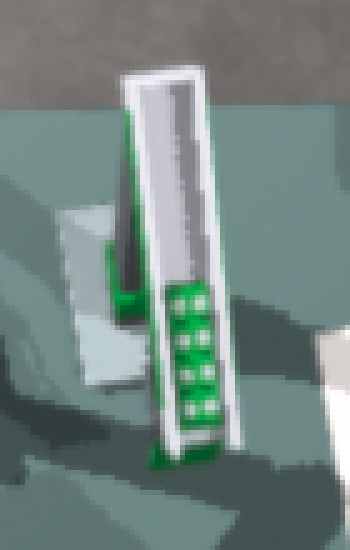

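The dish is held level. The chute crop shows four green pieces between rails running (130,75)→(172,455) and (200,70)→(238,445), with the paddle at about (186,455).

```bash
python3 - <<'E'
from h import *
t=cam("top"); P=cloud(t); Z=P[...,2]; V=t[0].min(-1)
hsv=cv2.cvtColor(t[0],cv2.COLOR_BGR2HSV)
roi=np.zeros(Z.shape,bool); roi[80:165,262:300]=1
L=[];Rr=[]
W=roi&(V>165)&(Z>.2)
for u in range(90,158):
    c=np.where(W[u])[0]
    if len(c)<2: continue
    mid=(c.min()+c.max())/2
    if c.max()-c.min()<8: continue
    a=c[c<mid-4];b=c[c>mid+4]
    L.append(np.r_[P[u,a].mean(0),a.mean(),u]);Rr.append(np.r_[P[u,b].mean(0),b.mean(),u])
L=np.array(L);Rr=np.array(Rr)
for n,q in (("L",L),("R",Rr)):
    k=np.polyfit(q[:,0],q[:,1],1); z=np.polyfit(q[:,0],q[:,2],1)
    print(n,len(q),"slope deg",np.degrees(np.arctan(k[0])).round(2),"y at .66",np.polyval(k,.66).round(4),"x rng",q[:,0].min().round(3),q[:,0].max().round(3),"zslope",np.degrees(np.arctan(z[0])).round(1),"z at .66",np.polyval(z,.66).round(3))
# paddle
g=cv2.inRange(hsv,(45,100,40),(85,255,255))>0
for q in blobs(g&roi&(Z>.1)&(Z<.19),8): print("paddle",q.sum(),np.argwhere(q)[:,::-1].mean(0),P[q].min(0).round(3),P[q].max(0).round(3),np.median(P[q],0).round(3))
# pieces via green on chute
for q in blobs(g&roi&(Z>.2),8): print("green",q.sum(),np.median(P[q],0).round(3),rect(P[q]))
s=cam("side"); P=cloud(s); Z=P[...,2]; near=(abs(P[...,0]-.7)<.12)&(abs(P[...,1]+.13)<.07)
hs=cv2.cvtColor(s[0],cv2.COLOR_BGR2HSV); g=cv2.inRange(hs,(45,100,40),(85,255,255))>0
for q in blobs(g&near&(Z>.1),15): print("side",q.sum(),np.argwhere(q)[:,::-1].mean(0),np.median(P[q],0).round(3),P[q].min(0).round(3),P[q].max(0).round(3))
big=cv2.resize(s[0][90:210,140:260],None,fx=4,fy=4,interpolation=cv2.INTER_CUBIC); cv2.imwrite("pics/schute.png",big)
# foot of the feeder
w=(Z<.02)&(Z>.003)&(s[0].min(-1)>90)&near
for q in blobs(w,60): print("foot side",q.sum(),rect(P[q]))
E
```

```text
L 68 slope deg 6.51 y at .66 -0.12 x rng 0.663 0.81 zslope 27.2 z at .66 0.222
R 68 slope deg 8.13 y at .66 -0.1529 x rng 0.661 0.806 zslope 29.4 z at .66 0.218
paddle 44 [281.45454545 160.75      ] [ 0.673 -0.155  0.108] [ 0.678 -0.115  0.169] [ 0.675 -0.136  0.125]
green 16 [ 0.799 -0.1    0.281] (array([ 800. , -100.2]), array([33.7,  5.2]), 7.1)
green 178 [ 0.7   -0.131  0.237] (array([ 701.6, -131.4]), array([66.3, 21.5]), 8.0)
side 131 [199.0610687  142.14503817] [ 0.746 -0.105  0.263] [ 0.682 -0.116  0.224] [ 0.805 -0.094  0.297]
foot side 112 (array([ 778.1, -131.2]), array([60. , 43.4]), -67.8)
```

View pics/schute.png

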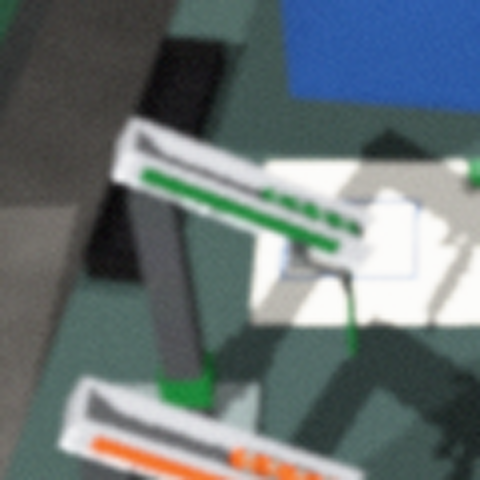

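>>> arm_command:
  series:
    - [[0,0,0,25,-8,0,0],[0,0,0,26,-8,0,0],[0,0,0,26,-8,2,0],[0,0,0,26,-8,2,0],[0,0,0,25,-8,2,0],[0,0,0.8,0,0,0,0],[0,0,1,0,0,0,0],[0,0,1,0,0,0,0],[0,0,1,0,0,0,0],[0,0,1,0,0,0,0],[0,0,1,0,0,0,0],[0,0,1,0,0,0,0],[0,0,1,0,0,0,0],[0,0,1,0,0,0,0],[0,0,1,0,0,0,0],[0,0,1,0,0,0,0],[0,0,0.95,0,0,0,0],[0,0,0,0,0,0,0],[0,0,0,0,0,0,0],[0,0,0,0,0,0,0]]

```text
time_s: 29.72
tcp_pos: [0.4475, -0.166, 0.1197]
tcp_rot: [0.998, 0.066, -0.001, -0.0]
ft_force: [0.4, 0.1, -1.7]
finger_gap: 0.194
gripper_force: 107.6
```

```bash
cat >> h.py <<'E'
def topdish():
    t=cam("top"); P=cloud(t); Z=P[...,2]; hsv=cv2.cvtColor(t[0],cv2.COLOR_BGR2HSV)
    m=cv2.inRange(hsv,(100,140,30),(125,255,255))>0; roi=np.zeros(Z.shape,bool); roi[120:300,230:372]=1
    for q in blobs(m&roi&(Z>.09),100):
        zt=np.nanpercentile(Z[q],90); w=q&(Z>zt-.012); print("topdish",q.sum(),rect(ray(t,np.argwhere(w)[:,::-1],zt)),"zrim",zt.round(3))
        q=rect(P[w]);print(q)
    return t
E
python3 - <<'E'
from h import *
dish(cam("wrist")); plan((.4767,-.1613,.118),-82.5); t=topdish(); cv2.imwrite("pics/t5.png",t[0][90:300,150:430])
E
```

```text
rim n 9149 slope x,y deg [0.11 0.04] z at x=105: -30.4 tool rect (array([68.4,  0.1]), array([101.2,  76.8]), 90.0) x rng [ 31.1 104.7] y [-49.6  49.9] world (array([ 516.1, -157.2]), array([101.2,  78. ]), -82.6) world z 0.15
shift [29.5 -0.9  1.8] turn [-0.01  0.01  0.  ] head -82.5 now -82.5 tcp [ 0.4476 -0.1661  0.1198] q6 0.94 t 29.8
shift [29.5 -0.9  1.8] turn [-1.e-02 -1.e-02 -3.e+01] head 97.5 now -82.5 tcp [ 0.4476 -0.1661  0.1198] q6 0.94 t 29.8
topdish 1306 (array([ 550.4, -151.5]), array([120.9, 100.9]), 7.4) zrim 0.151
(array([ 543.7, -150.9]), array([134.6, 103.9]), 7.2)
```

View pics/t5.png

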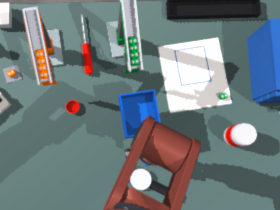

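The dish is level and in line with the green chute: crop (140,113), chute at (133,60).

>>> arm_command:
  series:
    - [[0,0,0,15,0,1,0],[0,0,0,15,0,0,0],[0,0,0,15,0,0,0],[0,0,0,15,0,0,0],[0,0,0,4,0,0,0],[0,0,0,4,0,0,0],[0,0,0,4,0,0,0],[0,0,0,4,0,0,0],[0,0,0,4,0,0,0],[0,0,0,4,0,0,0],[0,0,0,4,0,0,0],[0,0,0,4,0,0,0],[0,0,0,0,0,0,0],[0,0,0,0,0,0,0]]

```text
time_s: 30.98
tcp_pos: [0.5389, -0.1542, 0.1189]
tcp_rot: [0.998, 0.065, -0.001, -0.0]
ft_force: [-2.6, -0.8, -3.7]
finger_gap: 0.19
gripper_force: 107.6
```

```bash
cat >> h.py <<'E'
def chute():
    t=topdish(); Z=cloud(t)[...,2]; hsv=cv2.cvtColor(t[0],cv2.COLOR_BGR2HSV); g=cv2.inRange(hsv,(45,120,60),(85,255,255))>0
    r=np.zeros(g.shape,bool); r[125:160,275:292]=1; d=np.zeros(g.shape,bool); d[160:230,255:330]=1
    print("green px in chute",(g&r).sum(),"below lip",(g&d).sum()); return t
E
python3 - <<'E'
from h import *
chute(); plan((.541,-.1528,.118),-82.5); v=cam("wrist"); g=cv2.inRange(cv2.cvtColor(v[0],cv2.COLOR_BGR2HSV),(45,120,60),(85,255,255))>0
for q in blobs(g,150): print("wrist green",q.sum(),np.argwhere(q)[:,::-1].mean(0).round())
E
```

```text
topdish 676 (array([ 641.7, -139.5]), array([120.3, 100.7]), 7.1) zrim 0.149
(array([ 642.1, -139.7]), array([120. ,  99.8]), 7.1)
green px in chute 12 below lip 0
shift [ 2.6 -1.1  0.8] turn [-0.    0.02 -0.01] head -82.5 now -82.6 tcp [ 0.5386 -0.1542  0.1188] q6 1.04 t 31.0
shift [ 2.6 -1.1  0.8] turn [2.000e-02 1.000e-02 2.999e+01] head 97.5 now -82.6 tcp [ 0.5386 -0.1542  0.1188] q6 1.04 t 31.0
wrist green 4942 [255. 102.]
```

>>> arm_command:
  series:
    - [[0,0,0,3,0,0,0],[0,0,0,0,0,0,0],[0,0,0,0,0,0,0],[0,0,0,0,0,0,0],[0,0,0,0,0,0,0],[0,0,0,0,0,0,0],[0,0,0,0,0,0,0],[0,0,0,0,0,0,0],[0,0,0,0,0,0,0],[0,0,0,0,0,0,0],[0,0,0,0,0,0,0],[0,0,0,0,0,0,0],[0,0,0,0,0,0,0],[0,0,0,0,0,0,0]]

```text
time_s: 32.25
tcp_pos: [0.5422, -0.154, 0.1193]
tcp_rot: [0.998, 0.065, 0.0, 0.0]
ft_force: [-2.6, -0.2, -5.0]
finger_gap: 0.193
gripper_force: 108.2
```

```bash
python3 - <<'E'
from h import *
t=chute(); v=cam("wrist"); s=cam("side")
a=cv2.resize(t[0][90:220,220:360],(400,371)); b=cv2.resize(v[0],(400,300)); b=np.vstack([b,np.zeros((71,400,3),np.uint8)]); cv2.imwrite("pics/m1.png",np.hstack([a,b]))
E
```

```text
topdish 130 (array([ 681.2, -176.4]), array([55.9, 19.6]), 1.5) zrim 0.149
(array([ 646.8, -165.7]), array([126.1,  35.6]), -17.2)
topdish 505 (array([639.7, -93.4]), array([119.8,  25.3]), -3.4) zrim 0.149
(array([640.2, -93.3]), array([119.7,  25.7]), -3.6)
green px in chute 16 below lip 0
```

View pics/m1.png

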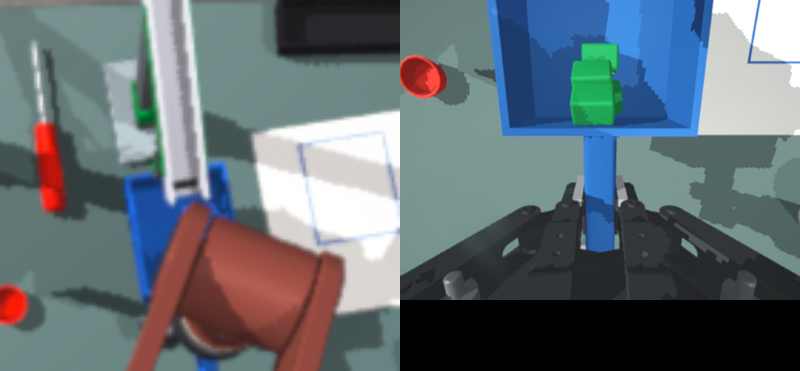

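The left panel shows the chute is empty. The right panel shows the green pieces heaped in the dish at about (595,85). Now I'll back off slowly.

>>> arm_command:
  series:
    - [[0,0,0,-4,0,0,0],[0,0,0,-8,0,0,0],[0,0,0,-10,0,0,0],[0,0,0,-10,0,0,0],[0,0,0,-10,0,0,0],[0,0,0,-10,0,0,0],[0,0,0,-10,0,0,0],[0,0,0,-10,0,0,0],[0,0,0,-10,0,0,0],[0,0,0,-8,0,0,0],[0,0,0,-6,0,0,0],[0,0,0,-4,0,0,0],[0,0,0,0,0,0,0],[0,0,0,0,0,0,0]]

```text
time_s: 33.57
tcp_pos: [0.4432, -0.167, 0.1194]
tcp_rot: [0.998, 0.064, 0.0, 0.0]
ft_force: [0.2, 0.5, -1.8]
finger_gap: 0.195
gripper_force: 108.4
```

```bash
python3 - <<'E'
from h import *
t=chute(); P=cloud(t); img=t[0].astype(int)
roi=np.zeros(P.shape[:2],bool); roi[128:204,305:384]=1
hsv=cv2.cvtColor(t[0],cv2.COLOR_BGR2HSV).astype(int)
sh=roi&(hsv[...,1]<70)&(hsv[...,2]>90)
q=max(blobs(sh,500),key=lambda b:b.sum()); uv=np.argwhere(q)[:,::-1]; print("sheet",rect(ray(t,uv,.002)))
m=roi&(img[...,0]-img[...,2]>25)&cv2.erode(cv2.morphologyEx(q.astype(np.uint8),cv2.MORPH_CLOSE,np.ones((9,9))),np.ones((7,7))).astype(bool)
for b in blobs(m,15): print(b.sum(),rect(ray(t,np.argwhere(b)[:,::-1],.002)))
X=ray(t,np.argwhere(m)[:,::-1],.002); print("all",rect(X))
# can
red=cv2.inRange(cv2.cvtColor(t[0],cv2.COLOR_BGR2HSV),(170,150,60),(180,255,255))>0
near=(abs(P[...,0]-.48)<.1)&(abs(P[...,1]+.44)<.1)&(P[...,2]>.085)
print("can top",rect(P[near]),near.sum())
plan((.55,-.30,.119),-82.5)
E
```

```text
topdish 1256 (array([ 546.3, -152.6]), array([120.6, 101. ]), 7.4) zrim 0.15
(array([ 540.4, -153.2]), array([133.5, 101.1]), 6.2)
green px in chute 32 below lip 102
sheet (array([ 687.9, -350.5]), array([258.1, 247.9]), 88.4)
127 (array([ 720. , -344.2]), array([120.4, 101. ]), 7.9)
24 (array([ 616.5, -435.6]), array([19.4, 13. ]), 88.4)
39 (array([ 577.5, -439.3]), array([32.5, 12.9]), 88.4)
all (array([ 670.4, -370.2]), array([255.8, 131.5]), 28.3)
can top (array([ 488.7, -457.5]), array([61. , 60.5]), 54.5) 400
shift [ 88.5 145.6   0.6] turn [ 0.   -0.01 -0.02] head -82.5 now -82.6 tcp [ 0.4434 -0.1671  0.1195] q6 0.93 t 33.6
shift [ 88.5 145.6   0.6] turn [-1.000e-02 -1.000e-02  2.998e+01] head 97.5 now -82.6 tcp [ 0.4434 -0.1671  0.1195] q6 0.93 t 33.6
```

>>> arm_command:
  series:
    - [[0,0,0,0,6,0,0],[0,0,0,0,12,0,0],[0,0,0,0,16,0,0],[0,0,0,0,16,0,0],[0,0,0,0,16,0,0],[0,0,0,0,16,0,0],[0,0,0,4,16,0,0],[0,0,0,8,16,0,0],[0,0,0,12,16,0,0],[0,0,0,14,16,0,0],[0,0,0,14,16,0,0],[0,0,0,14,16,0,0],[0,0,0,14,16,0,0],[0,0,0,14,10,0,0],[0,0,0,14,5,0,0],[0,0,0,14,2,0,0],[0,0,0,14,0,0,0],[0,0,0,8,0,0,0],[0,0,0,4,0,0,0],[0,0,0,0,0,0,0]]

```text
time_s: 35.28
tcp_pos: [0.6174, -0.3574, 0.1188]
tcp_rot: [0.998, 0.065, -0.0, -0.0]
ft_force: [-0.4, 0.6, -1.9]
finger_gap: 0.194
gripper_force: 108.5
```

>>> arm_command:
  series:
    - [[0,0,0,0,0,10,0],[0,0,0,0,0,15,0],[0,0,0,0,0,15,0],[0,0,0,0,0,15,0],[0,0,0,0,0,10,0],[0,0,0,0,0,5,0],[0,0,0,0,0,0,0],[0,0,0,0,0,0,0],[0,0,0,0,0,0,0]]

```text
time_s: 36.03
tcp_pos: [0.6178, -0.3576, 0.0503]
tcp_rot: [0.998, 0.065, 0.001, 0.001]
ft_force: [0.8, -0.2, -1.4]
finger_gap: 0.191
gripper_force: 108.5
```

```bash
python3 - <<'E'
from h import *
plan((.6169,-.3579,.022),-82.2); t=cam("top"); P=cloud(t); hsv=cv2.cvtColor(t[0],cv2.COLOR_BGR2HSV); m=cv2.inRange(hsv,(100,140,30),(125,255,255))>0
near=(abs(P[...,0]-.7)<.14)&(abs(P[...,1]+.345)<.09)&(P[...,2]>.07)&(P[...,2]<.12)
for q in blobs(m&near,60): print(q.sum(),rect(ray(t,np.argwhere(q)[:,::-1],np.nanmedian(P[q][:,2]))),np.nanpercentile(P[q][:,2],[10,50,90]))
v=cam("wrist"); dish(v)
E
```

```text
shift [-0.9  0.2 28.3] turn [ 0.01 -0.01 -0.06] head -82.2 now -82.6 tcp [ 0.6178 -0.3576  0.0503] q6 0.82 t 36.0
shift [-0.9  0.2 28.3] turn [-2.000e-02 -2.000e-02  2.994e+01] head 97.8 now -82.6 tcp [ 0.6178 -0.3576  0.0503] q6 0.82 t 36.0
233 (array([ 713. , -341.9]), array([136.1, 100.7]), 7.3) [0.07269918 0.07974865 0.08318539]
rim n 8721 slope x,y deg [0.19 0.02] z at x=105: -30.2 tool rect (array([68.5,  0.6]), array([100.7,  76.9]), 89.9) x rng [ 31.  104.9] y [-49.2  49.8] world (array([ 686.5, -349.3]), array([100.7,  78. ]), -82.4) world z 0.081
```

>>> arm_command:
  series:
    - [[0,0,-0.05,0,0,6,0],[0,0,0,0,0,8,0],[0,0,0,0,0,6,0],[0,0,0,0,0,4,0],[0,0,0,0,0,0,0],[0,0,0,0,0,0,0],[0,0,0,0,0,0,0]]

```text
time_s: 36.72
tcp_pos: [0.6171, -0.3571, 0.0252]
tcp_rot: [0.998, 0.067, 0.0, 0.0]
ft_force: [0.0, 0.3, -2.6]
finger_gap: 0.195
gripper_force: 108.5
```

```bash
cat >> h.py <<'E'
def placed():
    t=cam("top"); P=cloud(t); hsv=cv2.cvtColor(t[0],cv2.COLOR_BGR2HSV); m=cv2.inRange(hsv,(100,140,30),(125,255,255))>0
    near=(abs(P[...,0]-.715)<.1)&(abs(P[...,1]+.345)<.09)&(P[...,2]>.035)&(P[...,2]<.08)
    for q in blobs(m&near,60):
        z=np.nanpercentile(P[q][:,2],80); X=ray(t,np.argwhere(q)[:,::-1],z); r=rect(X); a=np.radians(r[2]); u=np.array([np.cos(a),np.sin(a)]); s=X[:,:2]@u*1000; l=X[:,:2]@np.array([-u[1],u[0]])*1000
        c=(np.percentile(s,99.5)-60)*u+(np.percentile(l,[.5,99.5]).mean())*np.array([-u[1],u[0]])
        print("dish",q.sum(),r,z.round(3),"centre from front",c.round(1))
    return t
E
python3 - <<'E'
from h import *
placed(); plan((.6169,-.3579,.0197),-82.2)
E
```

```text
dish 279 (array([ 711.8, -339.2]), array([130.4, 103.1]), 7.3) 0.056 centre from front [ 716.4 -338.3]
shift [-0.5  0.6  5.9] turn [ 0.   -0.   -0.01] head -82.2 now -82.3 tcp [ 0.6173 -0.3572  0.0256] q6 0.81 t 36.8
shift [-0.5  0.6  5.9] turn [-1.000e-02 -1.000e-02  2.999e+01] head 97.8 now -82.3 tcp [ 0.6173 -0.3572  0.0256] q6 0.81 t 36.8
```

```bash
python3 - <<'E'
from h import *
from plant import eyes
c=eyes.camera("wrist"); a=np.radians(-12.0); y=np.array([np.cos(a),np.sin(a),0]); z=np.array([0,0,-1.])
T=np.eye(4); T[:3,:3]=np.c_[np.cross(y,z),y,z]; T[:3,3]=(.4693,-.2505,.241); T=T@c["tool_from_camera"]
im=cv2.imread("pics/w4.png"); v=(im,None,c["K"],T[:3,:3],T[:3,3])
I=im.astype(int); m=(I[...,0]-I[...,2]>35); r=np.zeros(m.shape,bool); r[135:245,385:505]=1
for b in blobs(m&r,40): print("outline wrist",b.sum(),rect(ray(v,np.argwhere(b)[:,::-1],.002)))
m=cv2.inRange(cv2.cvtColor(im,cv2.COLOR_BGR2HSV),(100,140,40),(125,255,255))>0; r[:]=0; r[60:178,205:310]=1
for b in blobs(m&r,400): print("dish wrist(rim, incl inside)",rect(ray(v,np.argwhere(b)[:,::-1],.05)))
w=placed(); cv2.imwrite("pics/p1.png",cv2.resize(w[0][115:215,300:400],None,fx=5,fy=5,interpolation=cv2.INTER_CUBIC))
E
```

```text
outline wrist 580 (array([ 721.2, -345. ]), array([119.9,  99.8]), 7.4)
dish wrist(rim, incl inside) (array([ 483. , -199.5]), array([123.4, 100.3]), 77.9)
dish 275 (array([ 712. , -339.4]), array([130.3, 103. ]), 7.3) 0.057 centre from front [ 716.8 -338.4]
```

View pics/p1.png

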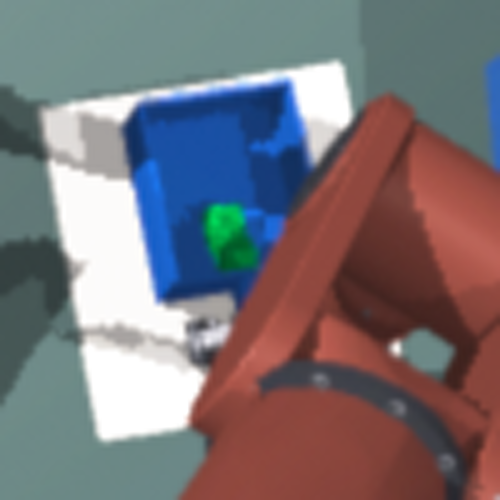

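The dish is over the outline with the pieces inside, at crop (230,235). The arm hides its right side, so I trust the wrist and TCP measurements: outline (721.2,-345.0).

>>> arm_command:
  series:
    - [[0,0,0,0.3,1.2,2,0],[0,0,0,0,0,2,0],[0,0,0,0,0,1.5,0],[0,0,0,0,0,0.5,0],[0,0,0,0,0,0,0],[0,0,0,0,0,0,0],[0,0,0,0,0,0,0]]

```text
time_s: 37.45
tcp_pos: [0.6176, -0.3584, 0.0196]
tcp_rot: [0.998, 0.067, 0.0, 0.0]
ft_force: [0.1, -0.1, -0.4]
finger_gap: 0.189
gripper_force: 108.8
```

>>> arm_command:
  series:
    - [[0,0,0,0,0,0.5,0],[0,0,0,0,0,0,0],[0,0,0,0,0,0,0.4],[0,0,0,0,0,0,0.4],[0,0,0,0,0,0,0.4],[0,0,0,0,0,0,0.4],[0,0,0,0,0,-8,0.4],[0,0,0,0,0,-20,0.4],[0,0,0,0,0,-35,0.4],[0,0,0,0,0,-35,0.4],[0,0,0,0,0,-35,0.4],[0,0,0,0,0,-30,0.4],[0,0,0,-40,0,0,0.4],[0,0,0,-40,0,0,0.4],[0,0,0,-40,0,0,0.4],[0,0,0,-20,0,0,0.4],[0,0,0,0,0,0,0.4],[0,0,0,0,0,0,0.4]]

```text
time_s: 38.95
tcp_pos: [0.4781, -0.3774, 0.1827]
tcp_rot: [0.998, 0.066, 0.001, 0.0]
ft_force: [0.2, 0.2, -0.9]
finger_gap: 0.397
gripper_force: 0.0
```

```bash
python3 - <<'E'
from h import *
w=placed(); plugs(w); plugs(w,.046,.06,.052); v=cam("wrist"); s=cam("side")
print([plan((.48,-.33,.2),-82.5)])
P=cloud(v); m=cv2.inRange(cv2.cvtColor(v[0],cv2.COLOR_BGR2HSV),(100,140,40),(125,255,255))>0
for q in blobs(m&(P[...,2]>.044)&(P[...,2]<.06),100): print("wrist dish",q.sum(),rect(ray(v,np.argwhere(q)[:,::-1],.052)))
a=cv2.resize(w[0][80:280,90:420],(660,400))
cv2.imwrite("pics/f1.png",a); cv2.imwrite("pics/f2.png",np.hstack([cv2.resize(v[0],(400,300)),cv2.resize(s[0][100:250,130:330],(400,300))]))
E
```

```text
dish 351 (array([ 696.1, -342.6]), array([163.4, 102. ]), 6.1) 0.051 centre from front [ 716.9 -340.5]
plug 155 [141. 189.] (array([618.6, 288.7]), array([41.7, 34.6]), -50.1)
plug 160 [127. 200.] (array([584.7, 330.5]), array([42.2, 35.6]), -50.2)
plug 161 [113. 212.] (array([548.4, 373.8]), array([42.3, 35.1]), -50.2)
shift [  6.4 -46.6 -17.6] turn [ 0.01 -0.01  0.04] head -82.5 now -82.2 tcp [ 0.48   -0.3771  0.1824] q6 0.65 t 39.1
shift [  6.4 -46.6 -17.6] turn [ 2.000e-02  1.000e-02 -2.996e+01] head 97.5 now -82.2 tcp [ 0.48   -0.3771  0.1824] q6 0.65 t 39.1
[None]
wrist dish 1405 (array([ 607.2, -360. ]), array([59.2, 16. ]), 7.1)
wrist dish 1186 (array([ 609.2, -546.7]), array([101.4,  52.2]), 43.3)
```

View pics/f1.png

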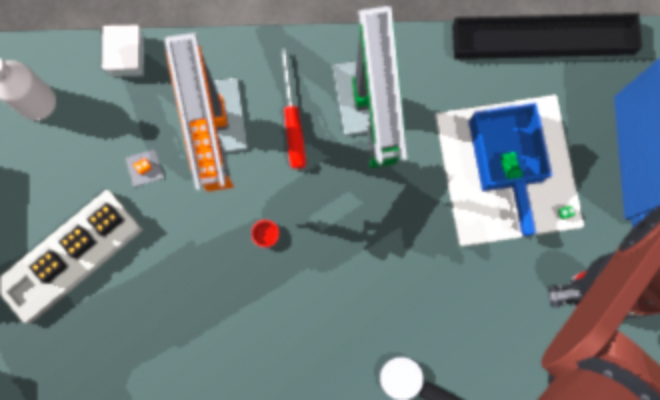

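View pics/f2.png

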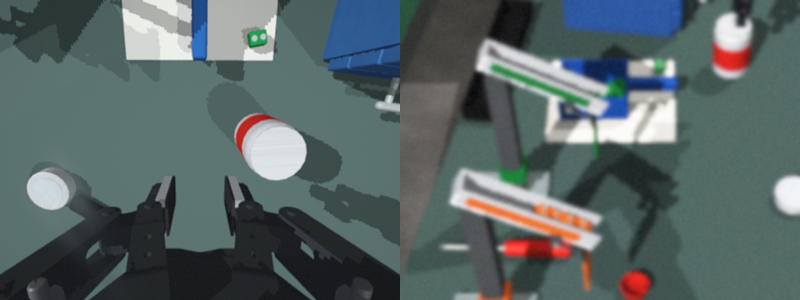

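All plugs are seated, the can is standing, the orange pieces are untouched, and the dish is on the outline. I'll take a closer look to count the pieces, check the green patch at the chute lip (f1 at (385,152)), and check the dish position.

>>> arm_command:
  series:
    - [[0,0,0,0,0,-35,0.4],[0,0,0,0,0,-35,0.4],[0,0,0,0,0,-20,0.4],[0,0,0,30,-5,0,0.4],[0,0,0,30,-5,0,0.4],[0,0,0,30,-5,0,0.4],[0,0,0,30,-5,0,0.4],[0,0,0,30,-5,0,0.4],[0,0,0,0,0,0,0.4],[0,0,0,0,0,0,0.4],[0,0,0,0,0,0,0.4],[0,0,0,0,0,0,0.4]]

```text
time_s: 40.1
tcp_pos: [0.6237, -0.3322, 0.2716]
tcp_rot: [0.998, 0.067, -0.0, -0.0]
ft_force: [-0.8, 0.3, -0.5]
finger_gap: 0.402
gripper_force: 0.0
```

```bash
python3 - <<'E'
from h import *
v=cam("wrist"); P=cloud(v); m=cv2.inRange(cv2.cvtColor(v[0],cv2.COLOR_BGR2HSV),(100,140,40),(125,255,255))>0
for q in blobs(m&(P[...,2]>.046)&(P[...,2]<.06),100): 
    X=ray(v,np.argwhere(q)[:,::-1],.052); print("wrist dish",q.sum(),rect(X))
    X=X[X[:,0]>.655]
    if len(X)>50: print("body only",rect(X))
cv2.imwrite("pics/f3.png",v[0][:200,100:420]); 
g=cv2.inRange(cv2.cvtColor(v[0],cv2.COLOR_BGR2HSV),(45,120,60),(85,255,255))>0
for q in blobs(g,60): print("green",q.sum(),np.median(P[q],0).round(3),rect(P[q]),np.nanpercentile(P[q][:,2],[5,50,95]).round(3))
t=cam("top"); P=cloud(t); g=cv2.inRange(cv2.cvtColor(t[0],cv2.COLOR_BGR2HSV),(45,120,60),(85,255,255))>0
r=np.zeros(g.shape,bool); r[120:170,270:300]=1
for q in blobs(g&r,4): print("chute green",q.sum(),np.argwhere(q)[:,::-1].mean(0),np.median(P[q],0).round(3),np.nanpercentile(P[q][:,2],[5,95]).round(3))
E
```

```text
wrist dish 1188 (array([ 701. , -530.8]), array([221.7,  11.6]), 0.7)
body only (array([ 733.5, -530.8]), array([156.8,   9.7]), 0.2)
wrist dish 1805 (array([ 680.1, -350. ]), array([199.5,  97.4]), 7.6)
body only (array([ 716.6, -345.2]), array([126. ,  97.4]), 7.6)
green 226 [ 0.679 -0.155  0.145] (array([ 677.3, -138.6]), array([36.7,  3.2]), -80.9) [0.114 0.145 0.169]
green 700 [nan nan nan] (array([ 689.9, -346.8]), array([47.6, 27.1]), 13.9) [0.022 0.04  0.051]
green 111 [nan nan nan] (array([ 618. , -433.2]), array([20.1, 16.7]), -72.4) [0.012 0.017 0.018]
chute green 40 [272.65 129.15] [ 0.789 -0.112  0.075] [0.048 0.255]
chute green 7 [276. 146.] [ 0.695 -0.113  0.22 ] [-0.001  0.234]
chute green 14 [284.71428571 154.07142857] [ 0.671 -0.135  0.216] [0.213 0.218]
chute green 46 [281.41304348 160.95652174] [ 0.676 -0.137  0.124] [0.001 0.148]
```

View pics/f3.png

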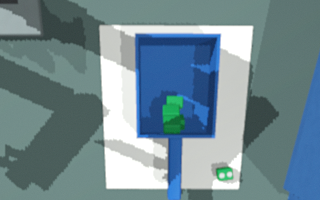

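The dish centre is (719.4,-344.8) against the outline's (721.2,-345.0), with the pieces inside it. Next I'll compare the lip area numerically with the first picture, to tell the gate from a leftover piece.

```bash
python3 - <<'E'
from h import *
a=np.load("top0.npz"); n=cam("top"); vA=(a["image"],a["range_z"],n[2],n[3],n[4])
m=cv2.imread("pics/m1.png")
for v in (vA,n):
    P=cloud(v); h=cv2.cvtColor(v[0],cv2.COLOR_BGR2HSV)
    for u in range(146,166): print(u,"".join("G" if (45<h[u,c,0]<85 and h[u,c,1]>120 and h[u,c,2]>50) else ("W" if v[0][u,c].min()>150 else ("g" if h[u,c,1]<60 else ".")) for c in range(272,298)),[int(1000*P[u,c,2]) for c in (282,284,286)])
    print()
v=vA
# orange chute for comparison (gate colour), lip near (193,170)
h=cv2.cvtColor(n[0],cv2.COLOR_BGR2HSV); P=cloud(n)
for u in range(160,178): print(u,"".join("O" if (3<h[u,c,0]<22 and h[u,c,1]>140) else ("W" if n[0][u,c].min()>150 else ("g" if h[u,c,1]<60 else ".")) for c in range(182,210)),[int(1000*P[u,c,2]) for c in (194,196,198)])
E
```

```text
146 ggg.GgWg.G.GGGGGGgWW.ggggg [229, 230, 229]
147 ggg.GgWW.GGGGGGGGgWW.ggggg [233, 230, 226]
148 ggggGgWW.GGGGGGGGgWWgggggg [230, 231, 227]
149 ggggG.WW.GGGGGGGGgWWgggggg [230, 226, 227]
150 gggg..WW.G..GG.W.gWWWggggg [224, 223, 225]
151 gggg..WWg.gW..WW.gWWWggggg [225, 228, 225]
152 gggggWWWg.gWGG....gWWggggg [225, 222, 224]
153 gggggWWWgG..GGGGG.gWWggggg [223, 219, 218]Traceback (most recent call last):
  File "<stdin>", line 6, in <module>
ValueError: cannot convert float NaN to integer
```

```bash
python3 - <<'E'
from h import *
a=np.load("top0.npz"); n=cam("top"); vA=(a["image"],a["range_z"],n[2],n[3],n[4])
for v in (vA,n):
    P=np.nan_to_num(cloud(v)); h=cv2.cvtColor(v[0],cv2.COLOR_BGR2HSV)
    for u in range(148,164): print(u,"".join("G" if (45<h[u,c,0]<85 and h[u,c,1]>120 and h[u,c,2]>50) else ("W" if v[0][u,c].min()>150 else ("g" if h[u,c,1]<60 else ".")) for c in range(272,298)),[int(1000*P[u,c,2]) for c in (282,284,286)])
    print()
# height of the held heap in the dish, top view
P=np.nan_to_num(cloud(n)); h=cv2.cvtColor(n[0],cv2.COLOR_BGR2HSV); g=cv2.inRange(h,(45,120,60),(85,255,255))>0
r=np.zeros(g.shape,bool); r[125:180,315:365]=1
print("green in dish px",(g&r).sum())
for u in range(150,180,2):
    if (g&r)[u].any(): print(u,[(c,int(1000*P[u,c,2])) for c in np.where((g&r)[u])[0]])
E
```

```text
148 ggggGgWW.GGGGGGGGgWWgggggg [230, 231, 227]
149 ggggG.WW.GGGGGGGGgWWgggggg [230, 226, 227]
150 gggg..WW.G..GG.W.gWWWggggg [224, 223, 225]
151 gggg..WWg.gW..WW.gWWWggggg [225, 228, 225]
152 gggggWWWg.gWGG....gWWggggg [225, 222, 224]
153 gggggWWWgG..GGGGG.gWWggggg [223, 219, 218]
154 ggggggWWgGGGGGGGG.gWWggggg [0, 218, 216]
155 ggggggWWWGGGG....ggWWggggg [215, 216, 212]
156 ggggggWWWgggWWgggggWWggggg [201, 203, 204]
157 gggg.gWWWWWWWWWggggWWggggg [199, 200, 204]
158 ggg.GgWWWWggggg...gWWWgggg [198, 157, 154]
159 gg.GG.gWWg...GGGG.gWWggggg [150, 147, 144]
160 gg.GGGgWW.GGGGGGG.gggggggg [139, 134, 129]
161 gg.GGGGgg.GGGGGGGggggggggg [122, 123, 117]
162 gg.GGGGG.GGGGG...ggggggggg [111, 106, -3]
163 gg.GGGGG........gggggggggg [2, 0, -1]

148 ggggGgWWgggggggggWWWgggggg [212, 210, 215]
149 ggggG.WWgggggggggWWWgggggg [211, 210, 214]
150 gggg..WWgggggggggWWWgggggg [209, 212, 207]
151 gggg..WWgggggggggWWWgggggg [208, 207, 207]
152 gggggWWWggggggggggWWWggggg [206, 205, 207]
153 gggggWWWgggg..GGGgWWWggggg [207, 207, 209]
154 gggggWWWg.GGGGGGG.WWWggggg [212, 219, 216]
155 gggggWWWgGGGG....ggWWg
[... 795 characters left out ...]
48), 36)]
162 [(np.int64(341), 28), (np.int64(342), 37), (np.int64(343), 36), (np.int64(344), 39), (np.int64(345), 40), (np.int64(346), 39), (np.int64(347), 37), (np.int64(348), 40)]
164 [(np.int64(341), 3), (np.int64(342), 33), (np.int64(343), 41), (np.int64(344), 44), (np.int64(345), 44), (np.int64(346), 48), (np.int64(347), 50), (np.int64(348), 50), (np.int64(349), 49)]
166 [(np.int64(343), 38), (np.int64(344), 48), (np.int64(345), 52), (np.int64(346), 47), (np.int64(347), 48), (np.int64(348), 50), (np.int64(349), 50), (np.int64(350), 50)]
168 [(np.int64(343), 10), (np.int64(344), 43), (np.int64(345), 42), (np.int64(346), 45), (np.int64(347), 43), (np.int64(348), 45), (np.int64(349), 44)]
```

The green strip at rows 153-155 is only about 7 mm long and sits in the same place before and after the press, so it is the gate. The chute floor is bare and all the pieces are in the dish. Handing in.

```bash
python3 -c "
from plant import workorder
print(workorder.hand_in())"
```

```text
the job is handed in; nothing more can be done
None
```

The job is handed in with no verdict returned: all three plugs are fully seated in the board, and the dish is upright on the blue outline (within about 2 mm) holding the green pieces. I did not count them one by one, but the green chute is empty; the orange pieces are still in their chute and the can is standing.

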